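Change over the jar shaker, set its concentric knobs and start it

TASK

Change the shaker over to its next mixing run: take the larger white-lidded jar out of its tray and stand it on the steel plate, stand every small red-lidded jar upright in the tray, and leave the vials and everything else where they are. On the double knob, first turn the outer ring until its white pointer meets the raised index mark without disturbing the inner knob, then turn the inner knob until its pointer meets the same mark without disturbing the ring. Only when the jars are changed over and both knobs are set, pull the sprung start tab on the front fully out to its stop, hold it there for two seconds, and let it go back in.

Things in the scene. Friction and masses are not known exactly. Their poses are not given: they have to be found in the camera images.
- shaker: the jar shaker, bolted to the worktop: 180 mm deep (x), 320 mm wide (y). Origin at the centre of its underside; +x points to its back, -x to its front (towards the robot), +y to its left, z up. Left half: a jar tray. Right half: a control box, 178 x 128 mm, flat top 50 mm above the worktop, with a double knob on top and a pull tab on its front. A thin air hose hangs straight down to the worktop about 0.64 m ahead of the robot and 0.32 m to its right: keep the arm off it
- tray_floor (a point): centre of the top of the tray's flat rubber mat, 36 mm above the worktop; axes as the shaker's. The tray is 170 x 170 mm inside, with a 5 mm thick steel rim that stands 10 mm above the mat; four jars fit in a 2 x 2 pattern 84 mm apart
- index_mark (a point): the raised white index bar on the control box top, straight behind (shaker +x of) the double knob's axis, 43 mm from it
- outer_ring (a joint): angle of the outer ring (lower, wide knob of the concentric pair), rad, 0 = its white pointer at the index mark, positive = anticlockwise seen from above; turns from -2.8 to 2.8, held by light friction (0.06 N m), stays where it is left
- outer_grip (a point): point on the vertical knob axis at the height to grip the outer ring: a black ribbed cylinder 56 mm across and 22 mm high, from 58 to 80 mm above the worktop; this point is 73 mm above the worktop, 23 mm above the control box top
- inner_knob (a joint): angle of the inner knob (upper, narrow one, on the same axis), rad, 0 = its white pointer at the index mark, positive = anticlockwise seen from above; turns from -2.8 to 2.8, held by light friction (0.03 N m), stays where it is left
- inner_grip (a point): point on the knob axis at the height to grip the inner knob: a black ribbed cylinder 28 mm across and 28 mm high, from 81 to 109 mm above the worktop, just above the outer ring; this point is 102 mm above the worktop, 22 mm above the outer ring's top
- inner_pointer (a point): white pointer line on top of the inner knob, 12 mm from the axis; turns with the knob
- start_tab (a joint): how far the start tab is pulled out, m: 0 = in, 0.025 = at its stop. It slides straight out of the shaker's front (shaker -x); a spring draws it back (about 1.5 N at first, 5 N at the stop)
- tab_grip (a point): centre of the start tab: an upright black plate 10 mm wide (shaker y), 30 mm long (shaker x), 26 mm high, centred 37 mm above the worktop and 28 mm in front of the control box's front face on a thin stem; moves with the tab; axes as the shaker's
- big_jar_mid (a point): centre (half-way up) of the larger jar with a white lid, upright round cylinder 50 mm across, 62 mm high; z axis up through the lid; starts standing in the tray
- plate_top (a point): centre of the top of the steel plate, 100 x 100 mm and 12 mm thick, fixed flat on the worktop to the right of the shaker; z up
- vial_a_mid (a point): centre of a bystander: amber vial 17 mm across, 44 mm high
- vial_b_mid (a point): centre of a bystander: amber vial 17 mm across, 44 mm high
- jar_0_mid (a point): centre (half-way up) of a small white jar with a red lid, upright round cylinder 42 mm across, 55 mm high, about 0.14 kg; z axis up through the lid. Two or three such jars are present
- jar_1_mid (a point): centre (half-way up) of a small white jar with a red lid, upright round cylinder 42 mm across, 55 mm high, about 0.14 kg; z axis up through the lid. Two or three such jars are present
- jar_2_mid (a point): centre (half-way up) of a small white jar with a red lid, upright round cylinder 42 mm across, 55 mm high, about 0.14 kg; z axis up through the lid. Two or three such jars are present

How it is judged:
By the outcome, as a careful person would: the job done as asked, in the order asked, and still so for the second after the job is handed in, with the robot touching nothing.
Of jar_0, jar_1, jar_2 only 2 to 3 are there at a start; the rules pass over those that are not, and their reading is None.
At some moment in a run one of jar_0, jar_1, jar_2 may be knocked a few centimetres aside while the robot is not near it.
Once in a run the grip may slacken for a moment while it holds something.
It also fails if it takes over 208 s, if anything falls off the work surface, if the arm or the gripper's body presses on something with over 40 N, if the wrist force passes 120 N, or if a joint passes its speed limit or range.

ROBOT

A 7-joint arm with a two-finger parallel gripper is mounted at the origin on a cart in front of the work surface, level with it; the furniture and walls round the work are solid. World frame = base frame: x ahead of the robot, y to its left, z up, the work surface at z = 0. Lengths are in m, angles in rad, forces in N, time in s.
With the tool pointing down it reaches from about 0.4 to 0.85 m from the base axis. Payload 10.4 kg.
Tool frame: the origin (TCP) lies midway between the tips of the shut fingers; the grasp point (between the pads) lies 19 mm behind it; z points along the fingers, x is the direction in which the jaws open and shut, and the axes are right-handed (so a half turn about z gives the same grasp; the last joint's range is limited). The gripper opens to 85 mm and grips with 20 to 120 N. Pads are 22 mm wide; open, the fingers measure 114 mm over their backs; the gripper's body (76 mm by 85 mm) begins 54 mm behind the grasp point. The pads swing forward as they close: fully open they stand 13 mm farther back than shut.
Start: joints at [-1.181, 0.332, -0.065, 1.46, 0.022, 1.35, -0.088], TCP at [0.251, 0.573, 0.231] pointing down, gripper open.
Joint ranges: [-2.6, 2.6], [-0.5, 2.12], [-1.47, 1.34], [0.16, 2.42], [-1.27, 4.41], [0.06, 2.06], [-2.6, 2.6]. Speed limits (rad/s): [2.22, 2.22, 2.79, 2.79, 3.14, 3.14, 3.14].

INTERFACE

Orientations are given as a unit quaternion [x, y, z, w].
In Python, from workcell import telemetry, eyes, order gives the robot as it stands.
- The arm moves only by the tool servo_tool, never from a script. Its argument "deltas" is a list of rows, each a list of 3 entries, a list of its own where there are three numbers: the shift along the tool's x, y, z in cm, then the turn about the tool's z in rad, then the finger opening in cm, from 0 to 8.54. A call has 1 to 12 rows; each row shifts and turns the pose as measured when the row begins, along the tool's axes as they then stand; what a row does not reach is not made up. A row lasts 1/12 s, in which the tool goes at most 41.7 mm and 7.16 degrees, less where a joint would pass 70% of its speed; a pose out of reach is approached as far as the arm can. A call is refused whole if a number of a shift passes 4.17 or a number of a turn 0.125, either way. A call with a gripper value outside its range is refused whole. The fingers move at their own pace and stop on an object; "force" is the grip in N (left out, the last holds). Time passes only in rows, so rows that do not move let the fingers close. It gives the time, the measured TCP pose, the force and the opening at its end, in the units of the state.
- telemetry.get_obs(): the state, without advancing time (a new reading comes with each control period).
- eyes.camera(name): name is "side" or "top" or "wrist"; returns (picture, depth): 384x512x3 uint8, blue, green, red; 384x512 float32, m along the optical axis (not along the pixel's ray), 0 where there is no reading.
- eyes.calibration(name): a dict with "fx", "fy", "cx", "cy" (pixels), "rvec" (rotation vector, rad) and "tvec" (3), from world to camera coordinates, as OpenCV has them. Camera axes: x right, y down, z forward; pixel columns grow to the right and rows downward; lengths in m; the calibration is good to about 2 mm. The wrist camera is an equidistant fisheye: a pixel r from the principal point sees the ray r / f radians off the axis. A picture is of the moment at which its call begins: read the wrist's pose just before it. calibration takes no time and is no camera call; for the wrist camera it gives the pose at the moment of the call.
- order.hand_in(): hands the job in, once; it reports no verdict.
The state is a dict: "clock": time; "joint_pos": joint angles; "joint_velocities": joint speeds; "tau": joint torques, N m; "position": TCP position; "ee_rot": TCP orientation; "ft_force": force on the tool from outside, world axes, zero at the start; "torque": the same for the moment, N m; "grip_width": opening from 0.0 (shut) to 1.0 (fully open).
Only numpy, scipy, OpenCV 4.12 (cv2) and the standard library are available. Lean on these libraries where they do the work, as an engineer would, in place of code of your own. Each camera call takes 0.05 s, during which the arm holds its last target. There are 200 camera calls.

## Working session

There is one attempt and no reset: what is moved stays moved. The work goes in short steps, Python scripts to look and compute and a tool call to move; the robot and the scene stay as the last step left them, time stands still between calls to the robot, and variables do not carry over. Pictures are saved under pics/ and viewed, about 12 in all and at most 16, crops included, and the job is handed in when it is done.

Besides the shell and the picture viewer there is one more tool, called after "Call:" as a command line: name --argument value ..., lists and objects as JSON in quotes. servo_tool: Moves the arm, as the interface text tells. Its arguments: {"type":"object","properties":{"deltas":{"type":"array"},"force":{"type":"number"}},"required":["deltas"]}

```bash
mkdir -p pics; ls; cat > h.py <<'E'
import numpy as np, cv2
from workcell import telemetry, eyes, order
from scipy.spatial.transform import Rotation as R
def st():
    o=telemetry.get_obs(); print('t',round(o['clock'],2),'p',np.round(o['position'],4),'q',np.round(o['ee_rot'],3),'F',np.round(o['ft_force'],1),'g',round(o['grip_width'],3),'j',np.round(o['joint_pos'],2))
    M=R.from_quat(o['ee_rot']).as_matrix(); print('toolx',np.round(M[:,0],3),'y',np.round(M[:,1],3),'z',np.round(M[:,2],3)); return o
def cap(n):
    c=eyes.calibration(n); p,d=eyes.camera(n); return c,p,d
def ray(c,u,v,fish=False):
    x=(u-c['cx'])/c['fx']; y=(v-c['cy'])/c['fy']
    if fish:
        r=np.hypot(x,y); s=np.sinc(r/np.pi); d=np.array([x*s,y*s,np.cos(r)])
    else: d=np.array([x,y,1.])
    Rm=cv2.Rodrigues(np.array(c['rvec'],float))[0]; t=np.array(c['tvec'],float).ravel()
    return -Rm.T@t, Rm.T@d
def onz(c,u,v,z,fish=False):
    o,d=ray(c,u,v,fish); return o+d*(z-o[2])/d[2]
def pt(c,u,v,dep):
    o,d=ray(c,u,v); return o+d*dep
E
python3 - <<'E'
from h import *
st()
for n in('top','side'):
    c,p,d=cap(n); cv2.imwrite(f'pics/{n}0.png',p); np.savez(f'{n}0.npz',p=p,d=d); print(n,c)
E
```

```text
pics
t 0.0 p [0.2506 0.5722 0.2305] q [ 0.837  0.547 -0.001  0.   ] F [ 0.3 -0.5 -0.3] g 1.0 j [-1.18  0.33 -0.06  1.46  0.02  1.35 -0.09]
toolx [ 0.401  0.916 -0.001] y [ 0.916 -0.401  0.   ] z [-0.001 -0.001 -1.   ]
top {'fx': 449.69951364758754, 'fy': 449.69951364758754, 'cx': 256.1367267545332, 'cy': 185.551906232664, 'rvec': array([ 2.21596888, -2.15988527,  0.09852058]), 'tvec': array([0.03321789, 0.58674031, 1.36161765])}
side {'fx': 399.7741821061656, 'fy': 399.7741821061656, 'cx': 251.7296511720394, 'cy': 191.79882342598518, 'rvec': array([ 0.47145599, -2.38697304,  1.64259168]), 'tvec': array([0.55313085, 0.1388029 , 0.89516814])}
```

View pics/top0.png

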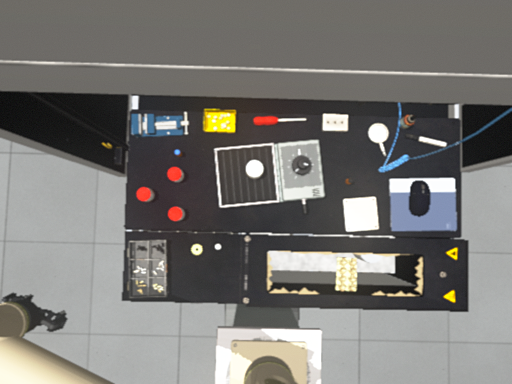

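View pics/side0.png

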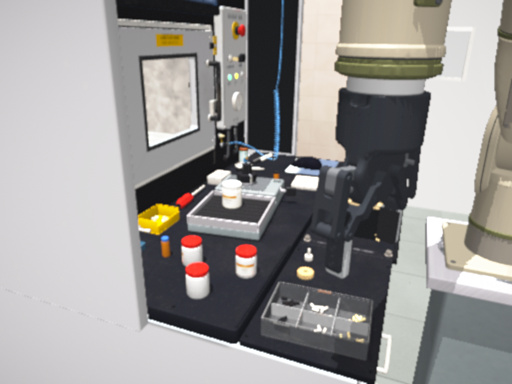

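Top: red jars at (176,174), (145,194) and (177,214); white-lidded jar (254,169) in the tray; knob (302,165); tab (305,205); plate (361,214); vials (178,152) and (348,181). The side view shows all the jars upright.

```bash
python3 - <<'E'
from h import *
c=eyes.calibration('top'); z=np.load('top0.npz'); p=z['p']; d=z['d']
hsv=cv2.cvtColor(p,cv2.COLOR_BGR2HSV)
m=(((hsv[...,0]<8)|(hsv[...,0]>172))&(hsv[...,1]>150)&(hsv[...,2]>90)).astype(np.uint8)
n,l,s,ce=cv2.connectedComponentsWithStats(m)
for i in range(1,n):
    if s[i,4]>30: print('red',ce[i],s[i,4],onz(c,*ce[i],.055))
print('big',onz(c,254.5,169,.098), 'plate',onz(c,361,213.5,.012),'knob',onz(c,302,165,.109),'tab',onz(c,305,205,.05))
w=((hsv[...,1]<60)&(hsv[...,2]>170)).astype(np.uint8)
n,l,s,ce=cv2.connectedComponentsWithStats(w)
for i in range(1,n):
    if s[i,4]>60 and 100<ce[i][1]<235 and 120<ce[i][0]<460: 
        q=cv2.minAreaRect(np.argwhere(l==i)[:,::-1].astype(np.float32)); print('white',ce[i],s[i],q,onz(c,*ce[i],.05))
for u,v in[(178,152),(348,181)]: print('vial',onz(c,u,v,.04),d[v-1:v+2,u-1:u+2].min())
for u,v in [(217,148),(322,141),(325,198),(217,206)]: print('corner',onz(c,u,v,.046))
cv2.imwrite('pics/knob0.png',cv2.resize(p[130:240,205:405],None,fx=4,fy=4,interpolation=cv2.INTER_CUBIC))
E
```

```text
red [264.95774648 120.10798122] 213 [0.78334002 0.02682941 0.055     ]
red [173.625     173.3452381] 168 [0.61344488 0.29732276 0.055     ]
red [142.88888889 193.66081871] 171 [0.54999438 0.38658575 0.055     ]
red [174.44970414 213.18934911] 169 [0.49412248 0.29018768 0.055     ]
big [0.62812038 0.05512592 0.098     ] plate [ 0.50824087 -0.27862264  0.012     ] knob [ 0.64219142 -0.08214675  0.109     ] tab [ 0.52869944 -0.09997016  0.05      ]
white [134.13793103 101.96551724] [131  96   7  13  87] ((134.0, 102.0), (12.0, 6.0), 90.0) [0.82930801 0.42679404 0.05      ]
white [456.02898551 110.5942029 ] [454 104   5  14  69] ((456.0, 110.5), (13.0, 4.0), 90.0) [ 0.83070186 -0.56003765  0.05      ]
white [184.95774648 122.46478873] [181 112   8  22  71] ((184.5, 122.5), (21.0, 7.0), 90.0) [0.77033447 0.26990121 0.05      ]
white [334.87769784 122.11510791] [323 114  25  17 417] ((335.0, 122.0), (16.0, 24.0), 90.0) [ 0.78427717 -0.18717809  0.05      ]
white [291.44578313 119.15662651] [278 118  28   4  83] ((291.5, 119.5), (3.0, 27.0), 90.0) [ 0.78969907 -0.0541381   0.05      ]
white
[... 1002 characters left out ...]
0.59952952 -0.45716194  0.05      ]
white [360.41197498 213.70420018] [ 343  196   36   36 1119] ((360.468994140625, 213.6276092529297), (33.716468811035156, 33.3842887878418), 85.2363510131836) [ 0.50677445 -0.26747099  0.05      ]
white [327.1369863  234.90410959] [294 234  66   3  73] ((326.5020751953125, 234.91468811035156), (65.02943420410156, 1.0728516578674316), 1.3971810340881348) [ 0.44081195 -0.16790059  0.05      ]
vial [0.68065748 0.2891772  0.04      ] 1.3643198
vial [ 0.60557661 -0.23124991  0.04      ] 0.0
corner [0.69524829 0.17038053 0.046     ]
corner [ 0.72557503 -0.14918103  0.046     ]
corner [ 0.55156087 -0.16067703  0.046     ]
corner [0.5190539  0.16477655 0.046     ]
```

View pics/knob0.png

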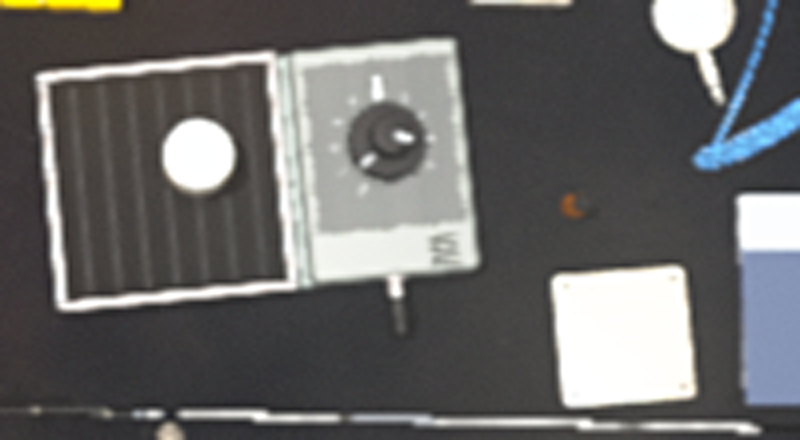

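Crop: index bar at (377,88). The outer pointer points lower-left of the axis, about +2.1 rad. The inner pointer points right, about -1.3 rad. Shaker yaw is about +0.097. First I'll align the tool with the world axes.

Call:
servo_tool --deltas '[[[0,0,0],0.125,8.5],[[0,0,0],0.125,8.5],[[0,0,0],0.125,8.5],[[0,0,0],0.125,8.5],[[0,0,0],0.125,8.5],[[0,0,0],0.125,8.5],[[0,0,0],0.125,8.5],[[0,0,0],0.125,8.5],[[0,0,0],0.125,8.5],[[0,0,0],0.1,8.5]]' --force 40

```text
clock: 0.93
position: [0.2498, 0.5697, 0.2254]
ee_rot: [0.999, -0.039, -0.002, 0.005]
ft_force: [-0.3, 0.1, 0.4]
grip_width: 0.996
```

Call:
servo_tool --deltas '[[[2.3,3.2,0],-0.08,8.5],[[2.3,3.2,0],0,8.5],[[2.3,3.2,0],0,8.5],[[2.3,3.2,0],0,8.5],[[2.3,3.2,0],0,8.5],[[2.3,3.2,0],0,8.5],[[2.3,3.2,0],0,8.5],[[2.3,3.2,0],0,8.5],[[2.3,3.2,0],0,8.5],[[2.3,3.2,0],0,8.5],[[2.3,3.2,0],0,8.5],[[2.3,3.2,0],0,8.5]]'

```text
clock: 1.93
position: [0.5214, 0.1717, 0.2223]
ee_rot: [1.0, 0.003, -0.006, 0.006]
ft_force: [1.0, 0.5, 0.9]
grip_width: 1.0
```

Call:
servo_tool --deltas '[[[2.6,2.9,0],0,8.5],[[2.6,2.9,0],0,8.5],[[2.6,2.9,0],0,8.5],[[2.6,2.9,0],0,8.5],[[0,0,0],0,8.5]]'

```text
clock: 2.35
position: [0.6314, 0.0405, 0.2214]
ee_rot: [1.0, -0.001, -0.006, 0.008]
ft_force: [0.0, -1.4, 0.0]
grip_width: 0.998
```

```bash
python3 - <<'E'
from h import *
st()
c,p,d=cap('wrist'); cv2.imwrite('pics/w0.png',p); np.savez('w0.npz',p=p,d=d); print(c)
E
```

```text
t 2.35 p [0.6314 0.0405 0.2214] q [ 1.    -0.001 -0.006  0.008] F [ 0.  -1.4  0. ] g 0.998 j [-0.52  0.39  0.51  1.47 -0.17  1.35 -0.01]
toolx [ 1.    -0.002 -0.012] y [-0.002 -1.     0.017] z [-0.012 -0.017 -1.   ]
{'fx': 297.3186396354542, 'fy': 297.3186396354542, 'cx': 253.47210081348385, 'cy': 192.54072584551957, 'rvec': array([-2.81567240e+00,  2.09183089e-03,  1.68294855e-02]), 'tvec': array([-0.62871298, -0.00230426,  0.38943013])}
```

View pics/w0.png

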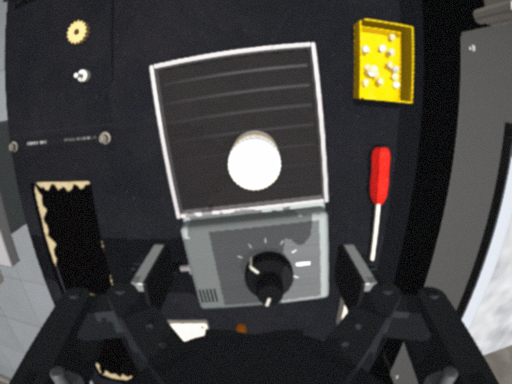

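Wrist view: white lid (254,161), ring (270,268) with its pointer at about (253,267), inner pointer about (268,300), index bar (303,264), tab (185,268).

```bash
python3 - <<'E'
from h import *
z=np.load('w0.npz'); p=z['p']
c={'fx':297.3186396354542,'fy':297.3186396354542,'cx':253.47210081348385,'cy':192.54072584551957,'rvec':[-2.81567240e+00,2.09183089e-03,1.68294855e-02],'tvec':[-0.62871298,-0.00230426,0.38943013]}
g=cv2.cvtColor(p,cv2.COLOR_BGR2GRAY)
m=(g>215).astype(np.uint8)
n,l,s,ce=cv2.connectedComponentsWithStats(m)
for i in range(1,n):
    if s[i,4]>15 and 150<ce[i][0]<330 and 100<ce[i][1]<320:
        e=s[i]; print(ce[i],e,[np.round(onz(c,*ce[i],h,1)[:2],4) for h in(.05,.08,.098,.109)])
f=lambda u,v,h:np.round(onz(c,u,v,h,1)[:2],4)
print('tray', [f(*q,.046) for q in[(152,67),(315,43),(327,202),(180,216)]])
print('box', [f(*q,.05) for q in[(184,222),(326,208),(329,298),(198,307)]])
print('tab',f(185,268,.05))
cv2.imwrite('pics/k1.png',cv2.resize(p[200:330,170:340],None,fx=4.5,fy=4.5,interpolation=cv2.INTER_CUBIC))
E
```

```text
[162.83632287 137.76233184] [150  66  36 152 446] [array([0.5306, 0.0779]), array([0.5405, 0.0819]), array([0.5464, 0.0844]), array([0.55  , 0.0859])]
[254.07771788 162.65992812] [ 228  136   53   54 2226] [array([0.6301, 0.0487]), array([0.6304, 0.0556]), array([0.6306, 0.0597]), array([0.6307, 0.0623])]
[288.66123779 204.75895765] [246 199  78  11 307] [array([6.691e-01, 2.000e-04]), array([0.6656, 0.0118]), array([0.6636, 0.0187]), array([0.6623, 0.0229])]
[224.25373134 211.        ] [212 209  28   5  67] [array([ 0.596 , -0.0075]), array([0.5996, 0.0048]), array([0.6017, 0.0122]), array([0.603 , 0.0167])]
[198.11111111 213.83333333] [195 213   7   3  18] [array([ 0.5653, -0.0112]), array([0.5718, 0.0014]), array([0.5758, 0.009 ]), array([0.5782, 0.0136])]
[302.78333333 263.23333333] [296 261  15   6  60] [array([ 0.6903, -0.0779]), array([ 0.6848, -0.0588]), array([ 0.6815, -0.0474]), array([ 0.6795, -0.0404])]
tray [array([0.52  , 0.1568]), array([0.6944, 0.1789]), array([0.7143, 0.0019]), array([ 0.5421, -0.016 ])]
box [array([ 0.5474, -0.0219]), array([ 0.7127, -0.004 ]), array([ 0.7312, -0.136 ]), array([ 0.5524, -0.1516])]
tab [ 0.5419 -0.0866]
```

View pics/k1.png

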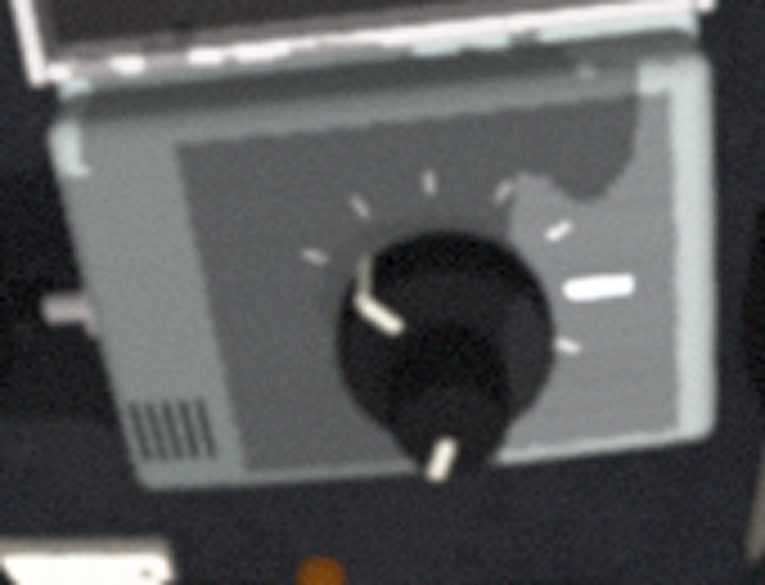

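Call:
servo_tool --deltas '[[[-0.1,-1.0,0],0,8.5],[[-0.1,-1.0,2.5],0,8.5],[[0,0,3.5],0,8.5],[[0,0,3.5],0,8.5],[[0,0,3.0],0,8.5],[[0,0,2.0],0,8.5],[[0,0,1.0],0,8.5],[[0,0,0.5],0,8.5],[[0,0,0],0,8.5]]'

```text
clock: 3.15
position: [0.6215, 0.08, 0.0553]
ee_rot: [1.0, 0.007, -0.007, 0.003]
ft_force: [0.4, -0.1, -0.0]
grip_width: 0.997
```

```bash
python3 - <<'E'
from h import *
st()
c={'fx':297.3186396354542,'fy':297.3186396354542,'cx':253.47210081348385,'cy':192.54072584551957,'rvec':[-2.81567240e+00,2.09183089e-03,1.68294855e-02],'tvec':[-0.62871298,-0.00230426,0.38943013]}
f=lambda u,v,h:onz(c,u/4.5+170,v/4.5+200,h,1)[:2]
ix=f(600,287,.052); print('index',ix)
a,b=f(363,298,.08),f(400,328,.08); e,g=f(435,475,.109),f(443,440,.109)
an=lambda d:np.arctan2(d[1],d[0])
for y in(.095,.11):
    ax=ix-.043*np.array([np.cos(y),np.sin(y)])
    w=lambda t:(t-y+np.pi)%(2*np.pi)-np.pi
    print('axis',ax,'outer line',w(an(a-b)),'tip',w(an(a-ax)),np.linalg.norm(a-ax),'inner line',w(an(e-g)),'tip',w(an(e-ax)),np.linalg.norm(e-ax))
E
```

```text
t 3.15 p [0.6215 0.08   0.0553] q [ 1.     0.007 -0.007  0.003] F [ 0.4 -0.1 -0. ] g 0.997 j [-0.54  0.52  0.44  1.65 -0.24  1.04 -0.01]
toolx [ 1.     0.014 -0.014] y [ 0.014 -1.     0.007] z [-0.013 -0.007 -1.   ]
index [ 0.69068821 -0.07740797]
axis [ 0.6478821  -0.08148683] outer line 2.2706014529809977 tip 2.3166310728285673 0.02893661920466476 inner line -1.8151974208749238 tip -1.9239104083220313 0.014769860263233759
axis [ 0.6479481  -0.08212844] outer line 2.255601452980999 tip 2.286873083780682 0.029416853948565337 inner line -1.8301974208749239 tip -1.9549742346601668 0.014168180098836804
```

Call:
servo_tool --deltas '[[[0.5,1.5,0.2],0,8.5],[[0,0,0],0,8.5]]'

```text
clock: 3.32
position: [0.6273, 0.0674, 0.0554]
ee_rot: [1.0, 0.009, -0.006, 0.003]
ft_force: [0.0, -0.5, -0.4]
grip_width: 0.996
```

Call:
servo_tool --deltas '[[[0.2,0.9,0.3],0,8.5],[[0,0,0],0,8.5],[[0,0,0],0,5.5],[[0,0,0],0,4],[[0,0,0],0,4],[[0,0,0],0,4],[[0,0,0],0,4],[[0,0,0],0,4]]' --force 50

```text
clock: 3.98
position: [0.6318, 0.0609, 0.0573]
ee_rot: [1.0, 0.009, -0.002, 0.001]
ft_force: [0.4, -0.6, -0.2]
grip_width: 0.563
```

Call:
servo_tool --deltas '[[[0,0,-1],0,4],[[0,0,-2.5],0,4],[[0,0,-3],0,4],[[0,0,-3],0,4],[[0,0,-2.5],0,4],[[0,0,-1],0,4],[[0,0,0],0,4]]'

```text
clock: 4.57
position: [0.6298, 0.0615, 0.1927]
ee_rot: [1.0, 0.009, -0.006, 0.002]
ft_force: [0.4, 0.0, -2.4]
grip_width: 0.565
```

Call:
servo_tool --deltas '[[[-0.9,2.4,0],0,4],[[-1.4,3.7,0],0,4],[[-1.4,3.7,0],0,4],[[-1.4,3.7,0],0,4],[[-1.4,3.7,0],0,4],[[-1.4,3.7,0],0,4],[[-1.4,3.7,0],0,4],[[-1.4,3.7,0],0,4],[[-1.2,3.3,0],0,4],[[-0.5,1.3,0],0,4],[[0,0,0],0,4],[[0,0,0],0,4]]'

```text
clock: 5.57
position: [0.5002, -0.279, 0.1787]
ee_rot: [1.0, 0.012, -0.015, -0.0]
ft_force: [0.1, 0.5, -2.1]
grip_width: 0.57
```

Call:
servo_tool --deltas '[[[1.2,0,1.5],0,4],[[0,0,3],0,4],[[0,0,3],0,4],[[0,0,3],0,4],[[0,0,1.5],0,4],[[0,0,0.7],0,4],[[0,0,0],0,4]]'

```text
clock: 6.15
position: [0.512, -0.267, 0.0413]
ee_rot: [1.0, 0.018, -0.016, -0.003]
ft_force: [-0.9, 0.4, -2.6]
grip_width: 0.564
```

Call:
servo_tool --deltas '[[[-0.3,1.1,0],0,4],[[0,0,0],0,4],[[0,0,0.4],0,4],[[0,0,0.3],0,4],[[0,0,0],0,4]]'

```text
clock: 6.57
position: [0.5119, -0.2783, 0.037]
ee_rot: [1.0, 0.019, -0.014, -0.002]
ft_force: [0.6, 0.1, -2.0]
grip_width: 0.567
```

Call:
servo_tool --deltas '[[[0,0,0.3],0,4],[[0,0,0.2],0,4],[[0,0,0],0,4]]'

```text
clock: 6.82
position: [0.5126, -0.2787, 0.0329]
ee_rot: [1.0, 0.019, -0.012, -0.002]
ft_force: [-0.0, 0.1, -2.3]
grip_width: 0.571
```

Call:
servo_tool --deltas '[[[0,0,0.2],0,4],[[0,0,0.2],0,4],[[0,0,0],0,4]]'

```text
clock: 7.07
position: [0.5129, -0.2789, 0.0334]
ee_rot: [1.0, 0.019, -0.012, -0.003]
ft_force: [-0.0, -0.3, -1.7]
grip_width: 0.568
```

Call:
servo_tool --deltas '[[[0,0,0],0,5.6],[[0,0,0],0,6.5],[[0,0,0],0,7.5],[[0,0,0],0,7.5],[[0,0,-1.5],0,7.5],[[0,0,-3],0,7.5],[[0,0,-4],0,7.5],[[0,0,-4],0,7.5],[[0,0,-4],0,7.5],[[0,0,-2],0,7.5],[[0,0,0],0,7.5]]'

```text
clock: 7.98
position: [0.516, -0.2795, 0.2241]
ee_rot: [1.0, 0.019, -0.014, -0.003]
ft_force: [0.7, -0.8, 0.2]
grip_width: 0.876
```

```bash
python3 - <<'E'
from h import *
st()
def red(n,ps):
    c,p,d=cap(n); cv2.imwrite(f'pics/{n}1.png',p); hsv=cv2.cvtColor(p,cv2.COLOR_BGR2HSV)
    m=(((hsv[...,0]<8)|(hsv[...,0]>172))&(hsv[...,1]>150)&(hsv[...,2]>90)).astype(np.uint8)
    k,l,s,ce=cv2.connectedComponentsWithStats(m)
    for i in range(1,k):
        if s[i,4]>40: print(n,ce[i].round(1),s[i,4],onz(c,*ce[i],.055).round(3))
    return p
p=red('top',0)
c,q,d=cap('side'); c2,w,d=cap('wrist')
cv2.imwrite('pics/m1.png',np.vstack([np.hstack([cv2.resize(p[120:250,100:400],(400,173)),np.zeros((173,112,3),np.uint8)]),w]))
cv2.imwrite('pics/side1.png',q)
E
```

```text
t 7.98 p [ 0.516  -0.2795  0.2241] q [ 1.     0.019 -0.014 -0.003] F [ 0.7 -0.8  0.2] g 0.876 j [-0.11  0.31  0.65  1.58 -0.18  1.34  0.6 ]
toolx [ 0.999  0.037 -0.028] y [ 0.037 -0.999 -0.007] z [-0.029  0.006 -1.   ]
top [265.  120.1] 213 [0.783 0.027 0.055]
top [173.6 173.3] 168 [0.613 0.297 0.055]
top [142.9 193.7] 171 [0.55  0.387 0.055]
top [174.4 213.2] 169 [0.494 0.29  0.055]
```

View pics/m1.png

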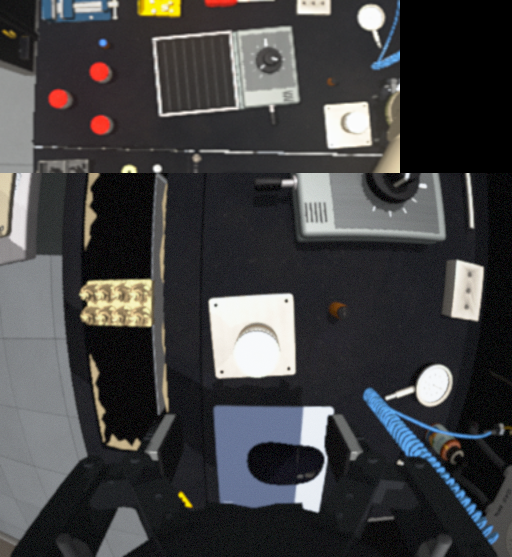

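Top strip: all three red jars unmoved, tray empty. The white jar stands within the plate: lid (352,121), plate centre (348,126). Next is the front-left red jar at (0.494, 0.290).

Call:
servo_tool --deltas '[[[0,-2,0],0.04,6.8],[[-0.1,-4,0],0,6.8],[[-0.1,-4,0],0,6.8],[[-0.1,-4,0],0,6.8],[[-0.1,-4,0],0,6.8],[[-0.1,-4,0],0,6.8],[[-0.1,-4,0],0,6.8],[[-0.1,-4,0],0,6.8],[[-0.1,-4,0],0,6.8],[[-0.1,-4,0],0,6.8],[[-0.1,-4,0],0,6.8],[[-0.1,-4,0],0,6.8]]'

```text
clock: 9.13
position: [0.4924, 0.1899, 0.1974]
ee_rot: [0.999, -0.01, -0.035, 0.001]
ft_force: [1.1, 0.1, -0.3]
grip_width: 0.798
```

Call:
servo_tool --deltas '[[[0,-3,0],0,6.8],[[0,-1.5,0],0,6.8],[[0,0,0],0,6.8],[[0,0,0],0,6.8]]'

```text
clock: 9.47
position: [0.4863, 0.2461, 0.1884]
ee_rot: [0.999, -0.003, -0.041, 0.004]
ft_force: [0.4, -0.8, 0.0]
grip_width: 0.796
```

Call:
servo_tool --deltas '[[[0.5,-1,0],0,6.8],[[0.5,-1,0],0,6.8],[[0.5,-1,0],0,6.8],[[0,-1,0],0,6.8],[[0,0,0],0,6.8],[[0,0,0],0,6.8]]'

```text
clock: 9.97
position: [0.5046, 0.284, 0.1843]
ee_rot: [0.999, -0.007, -0.043, 0.005]
ft_force: [-0.2, -0.4, -0.4]
grip_width: 0.796
```

```bash
python3 - <<'E'
from h import *
st()
c,p,d=cap('wrist'); c['rvec']=list(c['rvec'].ravel()); print(c['rvec'],c['tvec'])
hsv=cv2.cvtColor(p,cv2.COLOR_BGR2HSV)
m=(((hsv[...,0]<8)|(hsv[...,0]>172))&(hsv[...,1]>150)&(hsv[...,2]>90)).astype(np.uint8)
k,l,s,ce=cv2.connectedComponentsWithStats(m)
for i in range(1,k):
    if s[i,4]>100: print(ce[i].round(1),s[i],onz(c,*ce[i],.055,1).round(4))
E
```

```text
t 9.97 p [0.5046 0.284  0.1843] q [ 0.999 -0.007 -0.043  0.005] F [-0.2 -0.4 -0.4] g 0.796 j [-0.8   0.32  0.29  1.59 -0.13  1.32 -0.5 ]
toolx [ 0.996 -0.015 -0.085] y [-0.014 -1.     0.011] z [-0.085 -0.01  -0.996]
[np.float64(-2.819620867307434), np.float64(0.003288119726295251), np.float64(0.12272804416691471)] [-0.48269971  0.23654485  0.46558374]
[314.6  70.9] [ 292   49   46   45 1603] [0.5498 0.3877 0.055 ]
[376.1 169. ] [ 356  149   41   42 1335] [0.6118 0.2984 0.055 ]
[252.8 174.2] [ 231  154   44   42 1411] [0.4932 0.2914 0.055 ]
```

Call:
servo_tool --deltas '[[[0,0,0],-0.125,6.8],[[0,0,0],-0.125,6.8],[[0,0,0],-0.125,6.8],[[0,0,0],-0.125,6.8],[[0,0,0],-0.125,6.8],[[0,0,0],-0.125,6.8],[[0,0,0],-0.125,6.8],[[0,0,0],-0.125,6.8],[[0,0,0],-0.125,6.8],[[0,0,0],-0.125,6.8],[[0,0,0],-0.125,6.8],[[0,0,0],-0.125,6.8]]'

```text
clock: 11.02
position: [0.5053, 0.2778, 0.187]
ee_rot: [0.735, 0.677, -0.034, -0.024]
ft_force: [0.4, 0.1, 0.2]
grip_width: 0.797
```

```bash
python3 -c "
from h import *
st()"
```

```text
t 11.02 p [0.5053 0.2778 0.187 ] q [ 0.735  0.677 -0.034 -0.024] F [0.4 0.1 0.2] g 0.797 j [-0.63  0.31  0.09  1.59 -0.06  1.32  0.96]
toolx [ 0.081  0.997 -0.016] y [ 0.993 -0.082 -0.081] z [-0.082 -0.01  -0.997]
```

Call:
servo_tool --deltas '[[[0.8,0,2],0,6.8],[[0.6,0,3],0,6.8],[[0,0,3],0,6.8],[[0,0,3],0,6.8],[[0,0,2],0,6.8],[[0,0,1.5],0,6.8],[[0,0,0.8],0,6.8],[[0,0,0],0,6.8]]'

```text
clock: 11.68
position: [0.4967, 0.2873, 0.0324]
ee_rot: [0.733, 0.679, -0.029, -0.023]
ft_force: [0.1, 0.2, 0.3]
grip_width: 0.793
```

Call:
servo_tool --deltas '[[[0.3,-0.2,0.7],0,6.8],[[0,0,0.7],0,6.8],[[0,0,0],0,4.5],[[0,0,0],0,3],[[0,0,0],0,3],[[0,0,0],0,3],[[0,0,0],0,3],[[0,0,0],0,3]]' --force 50

```text
clock: 12.35
position: [0.4968, 0.2919, 0.0223]
ee_rot: [0.734, 0.679, -0.026, -0.022]
ft_force: [-0.2, 0.2, -1.3]
grip_width: 0.473
```

Call:
servo_tool --deltas '[[[0,0,-1.5],0,3],[[0,0,-3],0,3],[[0,0,-3],0,3],[[0,0,-3],0,3],[[-1.5,0.6,-1.5],0,3],[[-3.3,1.4,0],0,3],[[-3.3,1.4,0],0,3],[[-3.3,1.4,0],0,3],[[-3.3,1.4,0],0,3],[[-3.3,1.4,0],0,3],[[-3.3,1.4,0],0,3],[[-2,0.9,0],0,3]]'

```text
clock: 13.35
position: [0.5871, 0.0504, 0.1442]
ee_rot: [0.729, 0.684, -0.024, -0.023]
ft_force: [0.3, -1.2, -0.4]
grip_width: 0.472
```

Call:
servo_tool --deltas '[[[0,0,0],0,3],[[0,0,0],0,3]]'

```text
clock: 13.52
position: [0.5883, 0.0428, 0.1442]
ee_rot: [0.732, 0.681, -0.025, -0.022]
ft_force: [-0.3, 0.5, -0.8]
grip_width: 0.474
```

```bash
python3 -c "
from h import *
st()"
```

```text
t 13.52 p [0.5883 0.0428 0.1442] q [ 0.732  0.681 -0.025 -0.022] F [-0.3  0.5 -0.8] g 0.474 j [-0.32  0.37  0.21  1.62 -0.09  1.23  1.41]
toolx [ 0.072  0.997 -0.007] y [ 0.995 -0.072 -0.066] z [-0.066 -0.003 -0.998]
```

Call:
servo_tool --deltas '[[[-0.9,-0.2,1.5],0,3],[[0,0,2.5],0,3],[[0,0,2],0,3],[[0,0,1.2],0,3],[[0,0,0.6],0,3],[[0,0,0],0,3]]'

```text
clock: 14.02
position: [0.5801, 0.04, 0.065]
ee_rot: [0.73, 0.683, -0.023, -0.022]
ft_force: [-0.1, -0.1, -0.1]
grip_width: 0.481
```

Call:
servo_tool --deltas '[[[-0.9,0,0],0,3],[[0,0,0.5],0,3],[[0,0,0.3],0,3],[[0,0,0.2],0,3],[[0,0,0],0,3]]'

```text
clock: 14.43
position: [0.5804, 0.0323, 0.0572]
ee_rot: [0.729, 0.684, -0.021, -0.021]
ft_force: [0.3, 0.5, -0.5]
grip_width: 0.475
```

Release, rise, and head for the next jar at (0.55, 0.387).

Call:
servo_tool --deltas '[[[0,0,0],0,4.5],[[0,0,0],0,6],[[0,0,0],0,6],[[0,0,-1],0,6.2],[[0,0,-3],0,6.8],[[0,0,-4],0,6.8],[[0,0,-3],0,6.8],[[1,0,-1],0,6.8],[[2,0,0],0,6.8],[[2.5,0,0],0,6.8],[[2.5,0,0],0,6.8],[[2.5,0,0],0,6.8]]'

```text
clock: 15.43
position: [0.5971, 0.1323, 0.1929]
ee_rot: [0.734, 0.679, -0.018, -0.018]
ft_force: [0.5, -0.3, -0.7]
grip_width: 0.795
```

```bash
cat >> h.py <<'E'
def reds(h=.055):
    c,p,d=cap('wrist'); hsv=cv2.cvtColor(p,cv2.COLOR_BGR2HSV)
    m=(((hsv[...,0]<8)|(hsv[...,0]>172))&(hsv[...,1]>150)&(hsv[...,2]>90)).astype(np.uint8)
    k,l,s,ce=cv2.connectedComponentsWithStats(m)
    for i in range(1,k):
        if s[i,4]>100: print(ce[i].round(1),s[i],onz(c,*ce[i],.055,1)[:2].round(4),'tray',onz(c,*ce[i],.091,1)[:2].round(4))
    return p
E
python3 -c "
from h import *
st(); cv2.imwrite('pics/w2.png',reds())"
```

```text
t 15.43 p [0.5971 0.1323 0.1929] q [ 0.734  0.679 -0.018 -0.018] F [ 0.5 -0.3 -0.7] g 0.795 j [-0.42  0.36  0.18  1.51 -0.08  1.32  1.26]
toolx [ 0.077  0.997 -0.003] y [ 0.996 -0.077 -0.052] z [-0.052  0.001 -0.999]
[468.4 132.4] [455 115  26  36 739] [0.5494 0.383 ] tray [0.5466 0.3519]
[143.9 184.7] [ 124  164   41   44 1429] [0.5846 0.0193] tray [0.5773 0.0344]
[406.1 190.4] [ 389  172   35   38 1008] [0.612  0.2959] tray [0.6012 0.2759]
[198.8 320. ] [180 311  36  20 576] [0.7564 0.0524] tray [0.7273 0.0632]
```

View pics/w2.png

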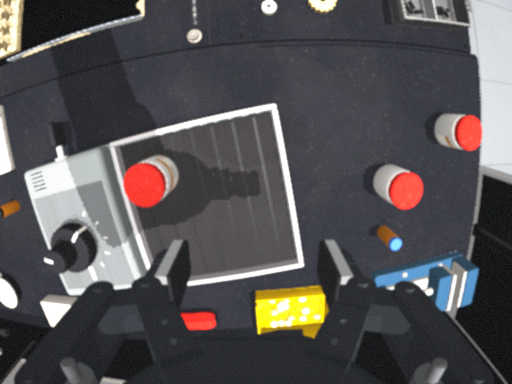

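Jar stands upright in the tray at (147,184), about (0.577, 0.034). The other two red jars haven't moved.

Call:
servo_tool --deltas '[[[2,-0.5,0],0,6.8],[[3,-0.7,1],0,6.8],[[3.3,-0.8,1],0,6.8],[[3.3,-0.8,1],0,6.8],[[3.3,-0.8,1],0,6.8],[[3.3,-0.8,1],0,6.8],[[3,-0.7,1],0,6.8],[[1.8,-0.4,1],0,6.8],[[0.5,0,1],0,6.8],[[0,0,0],0,6.8],[[0,0,0],0,6.8]]'

```text
clock: 16.4
position: [0.5541, 0.3897, 0.1226]
ee_rot: [0.731, 0.682, -0.013, -0.018]
ft_force: [0.9, -0.7, 1.0]
grip_width: 0.801
```

```bash
python3 -c "
from h import *
st(); reds()"
```

```text
t 16.4 p [0.5541 0.3897 0.1226] q [ 0.731  0.682 -0.013 -0.018] F [ 0.9 -0.7  1. ] g 0.801 j [-0.71  0.54  0.07  1.41 -0.07  1.23  0.88]
toolx [0.069 0.998 0.005] y [ 0.997 -0.069 -0.044] z [-0.043  0.008 -0.999]
[250.3 203. ] [ 224  177   54   53 2191] [0.5485 0.3876] tray [0.5374 0.3886]
[142.2 267.6] [132 256  24  25 354] [0.6005 0.2904] tray [0.5806 0.3078]
[ 26.2 351.1] [ 19 345  17  15 190] [0.74  0.069] tray [0.6965 0.1238]
```

Call:
servo_tool --deltas '[[[-0.3,0,2],0,6.8],[[0,0,3],0,6.8],[[0,0,2.5],0,6.8],[[0,0,1.5],0,6.8],[[0,0,0.8],0,6.8],[[0,0,0.5],0,6.8],[[0,0,0],0,4.5],[[0,0,0],0,3],[[0,0,0],0,3],[[0,0,0],0,3],[[0,0,0],0,3],[[0,0,0],0,3]]'

```text
clock: 17.45
position: [0.5638, 0.3742, 0.0297]
ee_rot: [0.738, 0.675, -0.005, -0.013]
ft_force: [0.3, 1.1, -2.3]
grip_width: 0.449
```

Call:
servo_tool --deltas '[[[0,0,0],0,5],[[0,0,0],0,6.8],[[0,0,0],0,6.8],[[0,0,0],0,6.8]]'

```text
clock: 17.78
position: [0.5641, 0.3748, 0.0307]
ee_rot: [0.737, 0.675, -0.005, -0.013]
ft_force: [0.3, 0.1, 0.1]
grip_width: 0.794
```

```bash
python3 -c "
from h import *
st(); cv2.imwrite('pics/w3.png',reds())"
```

```text
t 17.78 p [0.5641 0.3748 0.0307] q [ 0.737  0.675 -0.005 -0.013] F [0.3 0.1 0.1] g 0.794 j [-0.69  0.62  0.07  1.5  -0.08  1.04  0.89]
toolx [0.088 0.996 0.011] y [ 0.996 -0.087 -0.025] z [-0.024  0.013 -1.   ]
[252.3 241.5] [ 208  199   90   84 5794] [0.5477 0.3751] tray [0.5304 0.3764]
[135.3 349.3] [115 330  40  37 995] [0.6162 0.2983] tray [0.5784 0.3226]
```

Call:
servo_tool --deltas '[[[-0.1,-1.0,0],0,6.8],[[0,-0.6,0.5],0,6.8],[[0,0,0.4],0,6.8],[[0,0,0],0,6.8]]'

```text
clock: 18.17
position: [0.5475, 0.3754, 0.0214]
ee_rot: [0.737, 0.675, -0.004, -0.013]
ft_force: [-0.2, -0.7, 0.3]
grip_width: 0.793
```

Call:
servo_tool --deltas '[[[0,0,0],0,4.5],[[0,0,0],0,3],[[0,0,0],0,3],[[0,0,0],0,3],[[0,0,0],0,3],[[0,0,0],0,3],[[0,0,-1.5],0,3],[[0,0,-3],0,3],[[0,0,-3],0,3],[[0,0,-3.5],0,3],[[0,0,-2],0,3],[[0,0,0],0,3]]'

```text
clock: 19.17
position: [0.5499, 0.3713, 0.152]
ee_rot: [0.738, 0.675, -0.009, -0.013]
ft_force: [0.7, 1.2, -1.1]
grip_width: 0.469
```

```bash
python3 -c "
from h import *
st(); reds()"
```

```text
t 19.17 p [0.5499 0.3713 0.152 ] q [ 0.738  0.675 -0.009 -0.013] F [ 0.7  1.2 -1.1] g 0.469 j [-0.71  0.48  0.08  1.43 -0.07  1.25  0.87]
toolx [0.089 0.996 0.004] y [ 0.996 -0.088 -0.031] z [-0.03   0.007 -1.   ]
[253.6 281.5] [ 208  241   92   81 5707] [0.6338 0.3639] tray [0.6104 0.3658]
[173.7 259.5] [162 245  27  32 536] [0.6043 0.2908] tray [0.5853 0.3036]
```

Call:
servo_tool --deltas '[[[-1.8,0.8,0],0,3],[[-3.2,1.4,0],0,3],[[-3.5,1.5,0],0,3],[[-3.5,1.5,0],0,3],[[-3.5,1.5,0],0,3],[[-3.5,1.5,0],0,3],[[-3.5,1.5,0],0,3],[[-3.5,1.5,0],0,3],[[-2.8,1.2,0],0,3],[[-1.7,0.8,0],0,3],[[0,0,0],0,3],[[0,0,0],0,3]]'

```text
clock: 20.22
position: [0.6478, 0.0405, 0.1197]
ee_rot: [0.736, 0.677, -0.022, -0.019]
ft_force: [-0.2, 1.2, -1.2]
grip_width: 0.474
```

```bash
python3 -c "
from h import *
st()"
```

```text
t 20.22 p [0.6478 0.0405 0.1197] q [ 0.736  0.677 -0.022 -0.019] F [-0.2  1.2 -1.2] g 0.474 j [-0.28  0.51  0.2   1.48 -0.11  1.23  1.43]
toolx [ 0.083  0.996 -0.007] y [ 0.995 -0.084 -0.058] z [-0.058 -0.002 -0.998]
```

Call:
servo_tool --deltas '[[[0.1,1.1,0],0,3],[[0,0.9,1],0,3],[[0,0,2],0,3],[[0,0,1.2],0,3],[[0,0,0.6],0,3],[[0,0,0],0,3]]'

```text
clock: 20.72
position: [0.6611, 0.0453, 0.0619]
ee_rot: [0.734, 0.678, -0.025, -0.022]
ft_force: [-0.1, 0.2, -0.8]
grip_width: 0.476
```

Call:
servo_tool --deltas '[[[-0.5,0.2,0.3],0,3],[[0,0,0.2],0,3],[[0,0,0],0,3],[[0,0,0],0,4.5],[[0,0,0],0,6],[[0,0,0],0,6],[[0,0,-1],0,6],[[0,0,-3],0,6.5],[[0,0,-4],0,6.5],[[0,0,-3],0,6.5],[[0,0,-1],0,6.5],[[0,0,0],0,6.5]]'

```text
clock: 21.72
position: [0.671, 0.0402, 0.1884]
ee_rot: [0.734, 0.679, -0.024, -0.021]
ft_force: [-0.1, 0.1, -0.2]
grip_width: 0.76
```

```bash
python3 -c "
from h import *
st(); cv2.imwrite('pics/w4.png',reds())
c,p,d=cap('top'); cv2.imwrite('pics/top4.png',p)"
```

```text
t 21.72 p [0.671  0.0402 0.1884] q [ 0.734  0.679 -0.024 -0.021] F [-0.1  0.1 -0.2] g 0.76 j [-0.27  0.51  0.21  1.32 -0.11  1.38  1.44]
toolx [ 0.077  0.997 -0.006] y [ 0.995 -0.077 -0.063] z [-0.064 -0.001 -0.998]
[235.6  91.2] [ 211   67   50   49 1914] [0.5745 0.0299] tray [0.5781 0.032 ]
[473.  125.1] [459 107  28  37 802] [0.6129 0.2944] tray [0.6116 0.2625]
[253.3 193. ] [ 230  170   48   47 1721] [0.6732 0.0387] tray [0.6642 0.0396]
[251.3 277.6] [ 220  266   62   24 1175] [0.767  0.0292] tray [0.7459 0.0314]
```

View pics/w4.png

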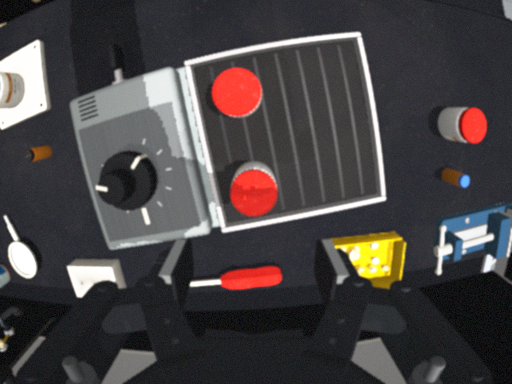

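Both jars are upright in the tray. The third is at (0.613, 0.296).

Call:
servo_tool --deltas '[[[1.5,-0.5,0],0,6.8],[[3,-0.9,0.5],0,6.8],[[3.3,-1.1,1],0,6.8],[[3.3,-1.1,1],0,6.8],[[3.3,-1.1,1],0,6.8],[[3.3,-1.1,1],0,6.8],[[3,-0.9,1],0,6.8],[[1.8,-0.6,0],0,6.8],[[0.5,0,0],0,6.8],[[0,0,0],0,6.8],[[0,0,0],0,6.8]]'

```text
clock: 22.73
position: [0.5946, 0.2868, 0.1098]
ee_rot: [0.733, 0.678, -0.039, -0.028]
ft_force: [-0.8, -0.5, 0.3]
grip_width: 0.797
```

```bash
python3 -c "
from h import *
st(); reds()"
```

```text
t 22.73 p [0.5946 0.2868 0.1098] q [ 0.733  0.678 -0.039 -0.028] F [-0.8 -0.5  0.3] g 0.797 j [-0.58  0.56  0.12  1.41 -0.1   1.27  1.05]
toolx [ 0.076  0.997 -0.019] y [ 0.992 -0.078 -0.094] z [-0.096 -0.012 -0.995]
[272.2 239.7] [ 245  213   56   54 2289] [0.6114 0.2978] tray [0.5972 0.2972]
[ 10.8 307.6] [  0 288  24  39 685] [ 0.6895 -0.0019] tray [0.6616 0.0504]
```

Call:
servo_tool --deltas '[[[0.8,1.3,0],0,6.8],[[0.4,1.1,1],0,6.8],[[0,0,2.5],0,6.8],[[0,0,2.5],0,6.8],[[0,0,1.5],0,6.8],[[0,0,0.6],0,6.8],[[0,0,0],0,6.8]]'

```text
clock: 23.37
position: [0.6207, 0.2805, 0.0264]
ee_rot: [0.74, 0.672, -0.038, -0.024]
ft_force: [0.7, 1.3, 0.5]
grip_width: 0.799
```

```bash
python3 -c "
from h import *
st(); reds()"
```

```text
t 23.37 p [0.6207 0.2805 0.0264] q [ 0.74   0.672 -0.038 -0.024] F [0.7 1.3 0.5] g 0.799 j [-0.56  0.68  0.12  1.41 -0.11  1.14  1.06]
toolx [ 0.095  0.995 -0.023] y [ 0.992 -0.097 -0.086] z [-0.088 -0.015 -0.996]
[281.2 250.1] [ 236  207   92   86 6020] [0.6097 0.2941] tray [0.5936 0.2928]
```

Call:
servo_tool --deltas '[[[1.2,-1.1,0.3],0,6.8],[[0,0,0.2],0,6.8],[[0,0,0],0,6.8]]'

```text
clock: 23.67
position: [0.6125, 0.2929, 0.0258]
ee_rot: [0.741, 0.67, -0.035, -0.023]
ft_force: [-0.6, -2.0, -0.5]
grip_width: 0.796
```

Call:
servo_tool --deltas '[[[0,-0.2,0.4],0,6.8],[[0,0,0],0,4.5],[[0,0,0],0,3],[[0,0,0],0,3],[[0,0,0],0,3],[[0,0,0],0,3],[[0,0,-1.5],0,3],[[0,0,-3],0,3],[[0,0,-3],0,3],[[0,0,-3.5],0,3],[[0,0,-2],0,3],[[0,0,0],0,3]]'

```text
clock: 24.67
position: [0.6196, 0.2937, 0.155]
ee_rot: [0.741, 0.671, -0.038, -0.023]
ft_force: [0.2, 0.4, -1.1]
grip_width: 0.473
```

```bash
python3 -c "
from h import *
st(); reds()"
```

```text
t 24.67 p [0.6196 0.2937 0.155 ] q [ 0.741  0.671 -0.038 -0.023] F [ 0.2  0.4 -1.1] g 0.473 j [-0.58  0.58  0.13  1.29 -0.1   1.37  1.03]
toolx [ 0.098  0.995 -0.025] y [ 0.991 -0.1   -0.086] z [-0.088 -0.017 -0.996]
[  5.7 192. ] [  0 173  15  38 441] [0.5831 0.0041] tray [0.579  0.0475]
[252.8 273.8] [ 208  233   91   82 5650] [0.6885 0.2833] tray [0.6692 0.2862]
[ 26.2 268.2] [ 13 252  28  35 684] [0.6797 0.0033] tray [0.6616 0.0467]
[ 68.1 321.5] [ 62 317  15  13 117] [0.7538 0.044 ] tray [0.725  0.0816]
```

Call:
servo_tool --deltas '[[[-1.5,0,0],0,3],[[-3,0,0],0,3],[[-3.2,0,0],0,3],[[-3.2,-0.1,0.5],0,3],[[-3,-0.1,0.5],0,3],[[-2,-0.1,0.5],0,3],[[-1,0,0],0,3],[[0,0,0],0,3],[[0,0,0],0,3]]'

```text
clock: 25.47
position: [0.5894, 0.1138, 0.1288]
ee_rot: [0.74, 0.67, -0.047, -0.027]
ft_force: [0.1, 0.6, -0.4]
grip_width: 0.471
```

```bash
python3 -c "
from h import *
st(); reds()"
```

```text
t 25.47 p [0.5894 0.1138 0.1288] q [ 0.74   0.67  -0.047 -0.027] F [ 0.1  0.6 -0.4] g 0.471 j [-0.4   0.43  0.18  1.56 -0.08  1.26  1.27]
toolx [ 0.097  0.995 -0.033] y [ 0.99  -0.1   -0.104] z [-0.106 -0.023 -0.994]
[142.2 217.9] [ 116  191   53   56 2301] [0.5862 0.0178] tray [0.5768 0.035 ]
[253.  273.9] [ 208  233   91   82 5659] [0.6424 0.1052] tray [0.6239 0.1084]
[163.7 331. ] [158 325  11  14 117] [0.7025 0.0118] tray [0.6743 0.0299]
```

Call:
servo_tool --deltas '[[[0.8,0.9,0],0,3],[[0,0.8,1.5],0,3],[[0,0,2],0,3],[[0,0,1.5],0,3],[[0,0,0.7],0,3],[[0,0,0],0,3]]'

```text
clock: 26.02
position: [0.6028, 0.1322, 0.0682]
ee_rot: [0.735, 0.676, -0.044, -0.028]
ft_force: [0.5, 0.2, -1.2]
grip_width: 0.468
```

Call:
servo_tool --deltas '[[[-1.2,0,0],0,3],[[0,0,0.4],0,3],[[0,0,0.3],0,3],[[0,0,0.2],0,3],[[0,0,0],0,3]]'

```text
clock: 26.43
position: [0.6021, 0.1215, 0.0615]
ee_rot: [0.735, 0.677, -0.043, -0.028]
ft_force: [-0.0, 0.6, -1.8]
grip_width: 0.472
```

Call:
servo_tool --deltas '[[[0,0,0.3],0,3],[[0,0,0],0,3],[[0,0,0],0,4.5],[[0,0,0],0,6],[[0,0,0],0,6],[[0,0,-1],0,6],[[0,0,-3],0,6.5],[[0,0,-4],0,6.5],[[0,0,-3],0,6.5],[[0,0,-2],0,6.5],[[0,0,0],0,6.5]]'

```text
clock: 27.35
position: [0.6152, 0.1235, 0.1983]
ee_rot: [0.735, 0.676, -0.042, -0.028]
ft_force: [0.4, -0.3, 0.1]
grip_width: 0.764
```

```bash
python3 -c "
from h import *
st(); p=reds()
c,q,d=cap('side')
cv2.imwrite('pics/m5.png',np.vstack([p[:290],q[100:390]]))"
```

```text
t 27.35 p [0.6152 0.1235 0.1983] q [ 0.735  0.676 -0.042 -0.028] F [ 0.4 -0.3  0.1] g 0.764 j [-0.4   0.43  0.19  1.41 -0.08  1.41  1.28]
toolx [ 0.081  0.996 -0.025] y [ 0.992 -0.083 -0.098] z [-0.1   -0.017 -0.995]
[155.4 168.9] [ 135  147   42   45 1445] [0.5813 0.0201] tray [0.5777 0.0339]
[253.  189.9] [ 230  168   47   45 1605] [0.6114 0.1193] tray [0.6041 0.1209]
[166.5 244.2] [158 236  24  21 207] [0.6646 0.0195] tray [0.6508 0.0333]
[203.4 316.2] [182 307  43  20 721] [0.7609 0.0471] tray [0.7352 0.0575]
```

View pics/m5.png

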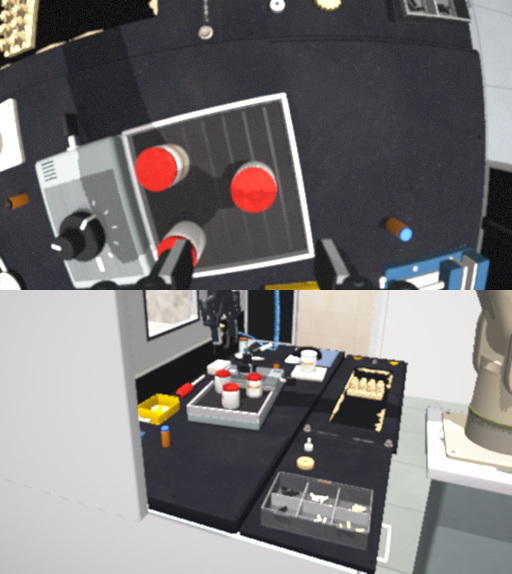

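All three red jars are upright in the tray, at (160,168), (254,188) and (185,250) in the wrist view. The white jar stands on the plate and the vials haven't moved. Now the knobs.

Call:
servo_tool --deltas '[[[-1.5,0.4,-0.1],0,8],[[-3.2,0.8,-0.1],0,8],[[-3.5,0.9,-0.1],0,8],[[-3.5,0.9,-0.1],0,8],[[-3.5,0.9,-0.1],0,8],[[-3,0.7,-0.1],0,8],[[-1.5,0.3,0],0,8],[[0,0,0],0,8],[[0,0,0],0,8]]'

```text
clock: 28.2
position: [0.6412, -0.0916, 0.1883]
ee_rot: [0.734, 0.677, -0.053, -0.035]
ft_force: [-0.9, 0.4, 0.0]
grip_width: 0.936
```

```bash
cat >> h.py <<'E'
def knob(fn=None):
    o=st(); c,p,d=cap('wrist'); g=cv2.cvtColor(p,cv2.COLOR_BGR2GRAY)
    R0,_=0,0
    ax=onz; Rm=cv2.Rodrigues(np.array(c['rvec'],float))[0]; t=np.array(c['tvec'],float).ravel()
    def proj(P):
        q=Rm@np.array(P)+t; th=np.arctan2(np.hypot(q[0],q[1]),q[2]); r=c['fx']*th/np.hypot(q[0],q[1]); return np.array([c['cx']+q[0]*r,c['cy']+q[1]*r])
    k=proj([.648,-.082,.08]); print('k px',k.round(1))
    n,l,s,ce=cv2.connectedComponentsWithStats((g>175).astype(np.uint8))
    for i in range(1,n):
        if 6<s[i,4]<300 and np.hypot(*(ce[i]-k))<75:
            pts=np.argwhere(l==i)[:,::-1].astype(np.float32); v=cv2.fitLine(pts,cv2.DIST_L2,0,.01,.01).ravel()
            pj=(pts-ce[i])@v[:2]; e=[ce[i]+v[:2]*pj.min(),ce[i]+v[:2]*pj.max()]
            print(ce[i].round(1),s[i,4],*[f"{h}:{[list(onz(c,*q,h,1)[:2].round(4)) for q in e]}" for h in(.052,.08,.109)])
    if fn:
        a,b=np.maximum((k-85).astype(int),0); cv2.imwrite(fn,cv2.resize(p[b:b+170,a:a+170],None,fx=3.5,fy=3.5,interpolation=cv2.INTER_CUBIC)); print('crop',a,b,3.5)
    return c,p
E
python3 -c "
from h import *
c,p=knob('pics/k5.png'); print(c['rvec'],c['tvec'])"
```

```text
t 28.2 p [ 0.6412 -0.0916  0.1883] q [ 0.734  0.677 -0.053 -0.035] F [-0.9  0.4  0. ] g 0.936 j [-0.13  0.5   0.27  1.34 -0.09  1.43  1.62]
toolx [ 0.079  0.996 -0.031] y [ 0.989 -0.082 -0.122] z [-0.124 -0.021 -0.992]
k px [269.  211.1]
[281.3 167.1] 36 0.052:[[np.float64(0.616), np.float64(-0.0684)], [np.float64(0.6083), np.float64(-0.0651)]] 0.08:[[np.float64(0.6127), np.float64(-0.0698)], [np.float64(0.6058), np.float64(-0.0668)]] 0.109:[[np.float64(0.6092), np.float64(-0.0712)], [np.float64(0.6031), np.float64(-0.0686)]]
[297.6 178.4] 33 0.052:[[np.float64(0.6262), np.float64(-0.0551)], [np.float64(0.6227), np.float64(-0.048)]] 0.08:[[np.float64(0.6219), np.float64(-0.0578)], [np.float64(0.6187), np.float64(-0.0513)]] 0.109:[[np.float64(0.6174), np.float64(-0.0605)], [np.float64(0.6146), np.float64(-0.0548)]]
[285.2 189.8] 71 0.052:[[np.float64(0.6405), np.float64(-0.0693)], [np.float64(0.6291), np.float64(-0.0598)]] 0.08:[[np.float64(0.6348), np.float64(-0.0706)], [np.float64(0.6245), np.float64(-0.062)]] 0.109:[[np.float64(0.6289), np.float64(-0.0719)], [np.float64(0.6198), np
[... 1467 characters left out ...]
p.float64(-0.0624)]]
[255.8 238.9] 17 0.052:[[np.float64(0.6855), np.float64(-0.0986)], [np.float64(0.6815), np.float64(-0.096)]] 0.08:[[np.float64(0.6754), np.float64(-0.097)], [np.float64(0.6718), np.float64(-0.0947)]] 0.109:[[np.float64(0.665), np.float64(-0.0954)], [np.float64(0.6617), np.float64(-0.0933)]]
[276.8 245.2] 104 0.052:[[np.float64(0.6839), np.float64(-0.0773)], [np.float64(0.7001), np.float64(-0.0754)]] 0.08:[[np.float64(0.674), np.float64(-0.0778)], [np.float64(0.6886), np.float64(-0.0761)]] 0.109:[[np.float64(0.6637), np.float64(-0.0783)], [np.float64(0.6766), np.float64(-0.0768)]]
crop 183 126 3.5
[-2.18657353 -2.02362138 -0.15486268] [ 0.04615898 -0.63918709  0.22311477]
```

View pics/k5.png

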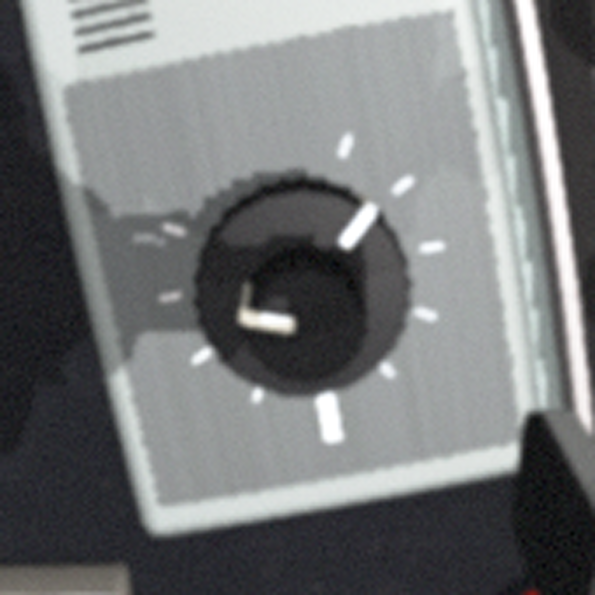

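Zoom: ring pointer at upper right (359,225), inner pointer at left (265,320), index bar at the bottom (328,418). The tool has drifted 7° off vertical, so I'll try an up-fast, down-slow cycle to bring it back.

Call:
servo_tool --deltas '[[[0,0,-4],0,8],[[0,0,-4],0,8],[[0,0,0],0,8],[[0,0,1],0,8],[[0,0,1],0,8],[[0,0,1],0,8],[[0,0,1],0,8],[[0,0,1],0,8],[[0,0,1],0,8],[[0,0,1],0,8],[[0,0,1],0,8],[[0,0,0],0,8]]'

```text
clock: 29.25
position: [0.6336, -0.0812, 0.1726]
ee_rot: [0.729, 0.681, -0.058, -0.042]
ft_force: [0.0, -0.6, -0.8]
grip_width: 0.937
```

```bash
python3 -c "
from h import *
st()"
```

```text
t 29.25 p [ 0.6336 -0.0812  0.1726] q [ 0.729  0.681 -0.058 -0.042] F [ 0.  -0.6 -0.8] g 0.937 j [-0.14  0.51  0.26  1.37 -0.1   1.42  1.62]
toolx [ 0.067  0.997 -0.027] y [ 0.988 -0.07  -0.141] z [-0.143 -0.017 -0.99 ]
```

Call:
servo_tool --deltas '[[[0,0,3],0,8],[[0,0,0],0,8]]'

```text
clock: 29.42
position: [0.6291, -0.0818, 0.1418]
ee_rot: [0.729, 0.68, -0.058, -0.042]
ft_force: [-1.4, -0.2, -2.5]
grip_width: 0.939
```

Call:
servo_tool --deltas '[[[0,0,-1],0,8],[[0,0,-1],0,8],[[0,0,-1],0,8],[[0,0,-1],0,8],[[0,0,-1],0,8],[[0,0,-1],0,8]]'

```text
clock: 29.92
position: [0.6406, -0.0811, 0.213]
ee_rot: [0.729, 0.68, -0.056, -0.04]
ft_force: [0.4, -0.0, -0.1]
grip_width: 0.936
```

Call:
servo_tool --deltas '[[[0,-3,0],0,8],[[0,0,0],0,8]]'

```text
clock: 30.08
position: [0.6115, -0.0794, 0.2203]
ee_rot: [0.73, 0.68, -0.056, -0.039]
ft_force: [0.0, -0.6, 0.3]
grip_width: 0.939
```

Call:
servo_tool --deltas '[[[0,1,0],0,8],[[0,1,0],0,8],[[0,1,0],0,8],[[0,1,0],0,8],[[0,0,0],0,8]]'

```text
clock: 30.5
position: [0.6568, -0.082, 0.2209]
ee_rot: [0.73, 0.681, -0.052, -0.037]
ft_force: [0.9, -1.0, -0.7]
grip_width: 0.937
```

Call:
servo_tool --deltas '[[[0,-4,0],0,8],[[0,0,0],0,8],[[0,-4,0],0,8],[[0,0,0],0,8],[[0,-4,0],0,8],[[0,0,0],0,8]]'

```text
clock: 31.0
position: [0.5342, -0.0742, 0.2158]
ee_rot: [0.729, 0.679, -0.07, -0.051]
ft_force: [-1.0, -1.3, 1.6]
grip_width: 0.937
```

Call:
servo_tool --deltas '[[[0,1.3,0],0,8],[[0,1.3,0],0,8],[[0,1.3,0],0,8],[[0,1.3,0],0,8],[[0,1.3,0],0,8],[[0,1.3,0],0,8],[[0,1.3,0],0,8],[[0,1.3,0],0,8],[[0,0,0],0,8]]'

```text
clock: 31.75
position: [0.6507, -0.0831, 0.2068]
ee_rot: [0.729, 0.68, -0.063, -0.045]
ft_force: [0.4, 0.3, 0.1]
grip_width: 0.936
```

```bash
python3 -c "
from h import *
st()"
```

```text
t 31.75 p [ 0.6507 -0.0831  0.2068] q [ 0.729  0.68  -0.063 -0.045] F [0.4 0.3 0.1] g 0.936 j [-0.14  0.54  0.27  1.26 -0.1   1.51  1.63]
toolx [ 0.068  0.997 -0.031] y [ 0.986 -0.072 -0.153] z [-0.154 -0.02  -0.988]
```

Call:
servo_tool --deltas '[[[0,-2.5,0],0,8],[[0,0,0],0,8],[[0,-2.5,0],0,8],[[0,0,0],0,8],[[0,-2.5,0],0,8],[[0,0,0],0,8],[[0,-2.5,0],0,8],[[0,0,0],0,8]]'

```text
clock: 32.42
position: [0.5521, -0.077, 0.2214]
ee_rot: [0.729, 0.679, -0.065, -0.045]
ft_force: [0.7, -0.3, 1.0]
grip_width: 0.936
```

Call:
servo_tool --deltas '[[[0,0.7,0],0,8],[[0,0.7,0],0,8],[[0,0.7,0],0,8],[[0,0.7,0],0,8],[[0,0.7,0],0,8],[[0,0.7,0],0,8],[[0,0.7,0],0,8],[[0,0.7,0],0,8],[[0,0.7,0],0,8],[[0,0.7,0],0,8],[[0,0.7,0],0,8],[[0,0,0],0,8]]'

```text
clock: 33.42
position: [0.641, -0.0829, 0.2092]
ee_rot: [0.729, 0.68, -0.063, -0.044]
ft_force: [0.2, -0.1, 0.2]
grip_width: 0.94
```

Call:
servo_tool --deltas '[[[0,0,0],0,8],[[0,0,0],0,8],[[0,0,0],0,8],[[0,0,0],0,8],[[0,0,0],0,8],[[0,0,0],0,8],[[0,0,0],0,8],[[0,0,0],0,8]]'

```text
clock: 34.08
position: [0.6405, -0.083, 0.21]
ee_rot: [0.729, 0.68, -0.063, -0.044]
ft_force: [0.2, 1.0, -0.1]
grip_width: 0.936
```

Call:
servo_tool --deltas '[[[0,0,-0.7],0,8],[[0,0,-0.7],0,8],[[0,0,-0.7],0,8],[[0,0,-0.7],0,8],[[0,0,-0.7],0,8],[[0,0,-0.7],0,8],[[0,0,-0.7],0,8],[[0,0,-0.7],0,8]]'

```text
clock: 34.75
position: [0.6496, -0.0816, 0.2712]
ee_rot: [0.729, 0.68, -0.063, -0.044]
ft_force: [-0.4, 0.8, -0.3]
grip_width: 0.932
```

Call:
servo_tool --deltas '[[[0,0,2],0,8],[[0,0,0],0,8],[[0,0,2],0,8],[[0,0,0],0,8],[[0,0,2],0,8],[[0,0,0],0,8]]'

```text
clock: 35.25
position: [0.6429, -0.0829, 0.2178]
ee_rot: [0.729, 0.68, -0.061, -0.042]
ft_force: [-0.6, 0.1, -1.3]
grip_width: 0.935
```

Call:
servo_tool --deltas '[[[0,-2.5,0],0,8],[[0,0,0],0,8],[[0,-2.5,0],0,8],[[0,0,0],0,8],[[0,-2.5,0],0,8],[[0,0,0],0,8],[[0,-2.5,0],0,8],[[0,0,0],0,8],[[0,-2.5,0],0,8],[[0,0,0],0,8]]'

```text
clock: 36.08
position: [0.5191, -0.0736, 0.2463]
ee_rot: [0.729, 0.68, -0.062, -0.042]
ft_force: [1.7, 0.4, 0.3]
grip_width: 0.937
```

Call:
servo_tool --deltas '[[[0,4,0],0,8],[[0,4,0],0,8],[[0,4,0],0,8],[[0,0,0],0,8],[[0,0,0],0,8]]'

```text
clock: 36.5
position: [0.6453, -0.0816, 0.2322]
ee_rot: [0.729, 0.681, -0.06, -0.042]
ft_force: [-0.8, 0.6, 0.4]
grip_width: 0.939
```

Call:
servo_tool --deltas '[[[0,-2.5,0],0,8],[[0,0,0],0,8],[[0,-2.5,0],0,8],[[0,0,0],0,8],[[0,-2.5,0],0,8],[[0,0,0],0,8],[[0,-2.5,0],0,8],[[0,0,0],0,8],[[0,-2.5,0],0,8],[[0,0,0],0,8]]'

```text
clock: 37.33
position: [0.519, -0.0719, 0.2534]
ee_rot: [0.728, 0.681, -0.06, -0.042]
ft_force: [1.1, -0.8, 1.0]
grip_width: 0.934
```

Call:
servo_tool --deltas '[[[0,4,0],0,8],[[0,0,0],0,8],[[0,4,0],0,8],[[0,0,0],0,8],[[0,4,0],0,8],[[0,0,0],0,8]]'

```text
clock: 37.83
position: [0.6314, -0.0784, 0.2228]
ee_rot: [0.727, 0.681, -0.069, -0.052]
ft_force: [0.2, 1.8, -3.0]
grip_width: 0.938
```

Call:
servo_tool --deltas '[[[0,0,4],0,8],[[0,0,0],0,8],[[0,0,0],0,8]]'

```text
clock: 38.08
position: [0.6284, -0.0793, 0.1878]
ee_rot: [0.727, 0.682, -0.07, -0.052]
ft_force: [1.6, 0.5, 1.0]
grip_width: 0.935
```

Call:
servo_tool --deltas '[[[0,0,-2],0,8],[[0,0,0],0,8],[[0,0,-2],0,8],[[0,0,0],0,8]]'

```text
clock: 38.42
position: [0.6383, -0.078, 0.2381]
ee_rot: [0.727, 0.682, -0.066, -0.049]
ft_force: [0.1, -0.8, 1.7]
grip_width: 0.935
```

```bash
python3 -c "
from h import *
st()"
```

```text
t 38.42 p [ 0.6383 -0.078   0.2381] q [ 0.727  0.682 -0.066 -0.049] F [ 0.1 -0.8  1.7] g 0.935 j [-0.16  0.5   0.3   1.25 -0.1   1.57  1.63]
toolx [ 0.061  0.998 -0.029] y [ 0.985 -0.064 -0.161] z [-0.163 -0.019 -0.986]
```

Call:
servo_tool --deltas '[[[0,0,2],0,8],[[0,0,0],0,8],[[0,0,2],0,8],[[0,0,0],0,8],[[0,0,2],0,8],[[0,0,0],0,8]]'

```text
clock: 38.92
position: [0.6356, -0.0791, 0.1961]
ee_rot: [0.727, 0.683, -0.056, -0.041]
ft_force: [-1.0, -0.6, -1.5]
grip_width: 0.938
```

Call:
servo_tool --deltas '[[[0,0,-2],0,8],[[0,0,0],0,8],[[0,0,-2],0,8],[[0,0,0],0,8],[[0,0,-2],0,8],[[0,0,0],0,8]]'

```text
clock: 39.42
position: [0.6469, -0.0778, 0.2718]
ee_rot: [0.727, 0.684, -0.052, -0.037]
ft_force: [0.6, -0.4, 2.2]
grip_width: 0.936
```

Call:
servo_tool --deltas '[[[0,0,2],0,8],[[0,0,-2],0,8],[[0,0,2],0,8],[[0,0,-2],0,8],[[0,0,2],0,8],[[0,0,-2],0,8],[[0,0,0],0,8]]'

```text
clock: 40.0
position: [0.6425, -0.0786, 0.2773]
ee_rot: [0.728, 0.683, -0.052, -0.038]
ft_force: [1.2, -0.3, 3.2]
grip_width: 0.935
```

Call:
servo_tool --deltas '[[[0,2,0],0,8],[[0,-2,0],0,8],[[0,2,0],0,8],[[0,-2,0],0,8],[[0,2,0],0,8],[[0,-2,0],0,8],[[0,0,0],0,8]]'

```text
clock: 40.58
position: [0.6382, -0.0792, 0.2554]
ee_rot: [0.727, 0.68, -0.071, -0.053]
ft_force: [-1.0, -1.6, 1.4]
grip_width: 0.94
```

Call:
servo_tool --deltas '[[[2,0,0],0,8],[[-2,0,0],0,8],[[2,0,0],0,8],[[-2,0,0],0,8],[[2,0,0],0,8],[[-2,0,0],0,8],[[0,0,0],0,8]]'

```text
clock: 41.17
position: [0.6449, -0.0786, 0.269]
ee_rot: [0.727, 0.682, -0.064, -0.045]
ft_force: [-0.5, -2.6, 0.6]
grip_width: 0.938
```

Stepped ±2 cm vertical moves with stops reduce the tilt, so I'll repeat them.

Call:
servo_tool --deltas '[[[0,0,2],0,8],[[0,0,0],0,8],[[0,0,2],0,8],[[0,0,0],0,8],[[0,0,2],0,8],[[0,0,0],0,8],[[0,0,-2],0,8],[[0,0,0],0,8],[[0,0,-2],0,8],[[0,0,0],0,8],[[0,0,-2],0,8],[[0,0,0],0,8]]'

```text
clock: 42.17
position: [0.6539, -0.0772, 0.3004]
ee_rot: [0.727, 0.683, -0.051, -0.033]
ft_force: [1.3, 0.2, 1.0]
grip_width: 0.94
```

Call:
servo_tool --deltas '[[[0,0,2],0,8],[[0,0,0],0,8],[[0,0,2],0,8],[[0,0,0],0,8],[[0,0,2],0,8],[[0,0,0],0,8],[[0,0,-2],0,8],[[0,0,0],0,8],[[0,0,-2],0,8],[[0,0,0],0,8],[[0,0,-2],0,8],[[0,0,0],0,8]]'

```text
clock: 43.17
position: [0.6593, -0.0762, 0.3271]
ee_rot: [0.727, 0.685, -0.042, -0.025]
ft_force: [0.6, -0.4, 0.3]
grip_width: 0.936
```

Call:
servo_tool --deltas '[[[0,0,2],0,8],[[0,0,0],0,8],[[0,0,2],0,8],[[0,0,0],0,8],[[0,0,2],0,8],[[0,0,0],0,8],[[0,0,-2],0,8],[[0,0,0],0,8],[[0,0,-2],0,8],[[0,0,0],0,8],[[0,0,-2],0,8],[[0,0,0],0,8]]'

```text
clock: 44.17
position: [0.663, -0.0755, 0.3522]
ee_rot: [0.727, 0.685, -0.034, -0.017]
ft_force: [-0.2, 0.4, 2.0]
grip_width: 0.937
```

```bash
python3 -c "
from h import *
st()"
```

```text
t 44.17 p [ 0.663  -0.0755  0.3522] q [ 0.727  0.685 -0.034 -0.017] F [-0.2  0.4  2. ] g 0.937 j [-0.16  0.47  0.31  1.05 -0.11  1.71  1.63]
toolx [ 0.058  0.998 -0.026] y [ 0.996 -0.06  -0.073] z [-0.074 -0.022 -0.997]
```

Call:
servo_tool --deltas '[[[0,0,2],0,8],[[0,0,0],0,8],[[0,0,2],0,8],[[0,0,0],0,8],[[0,0,2],0,8],[[0,0,0],0,8],[[0,0,2],0,8],[[0,0,0],0,8],[[0,0,2],0,8],[[0,0,0],0,8]]'

```text
clock: 45.0
position: [0.661, -0.0774, 0.2718]
ee_rot: [0.727, 0.686, -0.027, -0.011]
ft_force: [-0.0, 0.7, -1.2]
grip_width: 0.937
```

Call:
servo_tool --deltas '[[[0,0,2],0,8],[[0,0,0],0,8],[[0,0,2],0,8],[[0,0,0],0,8],[[0,0,2],0,8],[[0,0,0],0,8]]'

```text
clock: 45.5
position: [0.6628, -0.0784, 0.2276]
ee_rot: [0.727, 0.686, -0.023, -0.007]
ft_force: [-0.3, 0.6, -0.7]
grip_width: 0.938
```

```bash
python3 -c "
from h import *
st()"
```

```text
t 45.5 p [ 0.6628 -0.0784  0.2276] q [ 0.727  0.686 -0.023 -0.007] F [-0.3  0.6 -0.7] g 0.938 j [-0.17  0.46  0.29  1.31 -0.11  1.42  1.63]
toolx [ 0.057  0.998 -0.024] y [ 0.998 -0.058 -0.041] z [-0.042 -0.022 -0.999]
```

Call:
servo_tool --deltas '[[[0,-0.7,2],0,8],[[0,0,0],0,8],[[0,0,2],0,8],[[0,0,0],0,8],[[0,0,2],0,8],[[0,0,0],0,8],[[0,0,2],0,8],[[0,0,0],0,8]]'

```text
clock: 46.17
position: [0.662, -0.0794, 0.1709]
ee_rot: [0.727, 0.687, -0.015, 0.0]
ft_force: [-1.3, -0.3, -2.1]
grip_width: 0.937
```

```bash
python3 -c "
from h import *
knob('pics/k6.png')"
```

```text
t 46.17 p [ 0.662  -0.0794  0.1709] q [ 0.727  0.687 -0.015  0.   ] F [-1.3 -0.3 -2.1] g 0.937 j [-0.16  0.48  0.29  1.41 -0.11  1.29  1.64]
toolx [ 0.056  0.998 -0.023] y [ 0.998 -0.057 -0.021] z [-0.022 -0.021 -1.   ]
k px [252.4 182.3]
[268.  134.5] 32 0.052:[[np.float64(0.6156), np.float64(-0.0682)], [np.float64(0.6091), np.float64(-0.0655)]] 0.08:[[np.float64(0.6126), np.float64(-0.0686)], [np.float64(0.6068), np.float64(-0.0662)]] 0.109:[[np.float64(0.6095), np.float64(-0.0691)], [np.float64(0.6044), np.float64(-0.067)]]
[286.  147.2] 32 0.052:[[np.float64(0.6267), np.float64(-0.0543)], [np.float64(0.6224), np.float64(-0.0488)]] 0.08:[[np.float64(0.6225), np.float64(-0.0562)], [np.float64(0.6187), np.float64(-0.0513)]] 0.109:[[np.float64(0.6182), np.float64(-0.0582)], [np.float64(0.6148), np.float64(-0.0538)]]
[270.5 159.3] 81 0.052:[[np.float64(0.6403), np.float64(-0.0704)], [np.float64(0.629), np.float64(-0.0608)]] 0.08:[[np.float64(0.6347), np.float64(-0.0706)], [np.float64(0.6246), np.float64(-0.062)]] 0.109:[[np.float64(0.6289), np.float64(-0.0708)], [np.float64(0.62), np.
[... 1396 characters left out ...]
 0.109:[[np.float64(0.6562), np.float64(-0.0628)], [np.float64(0.6605), np.float64(-0.0604)]]
[239.2 212.5] 13 0.052:[[np.float64(0.6856), np.float64(-0.0979)], [np.float64(0.6824), np.float64(-0.0969)]] 0.08:[[np.float64(0.6752), np.float64(-0.0951)], [np.float64(0.6723), np.float64(-0.0942)]] 0.109:[[np.float64(0.6644), np.float64(-0.0923)], [np.float64(0.6618), np.float64(-0.0915)]]
[261.7 219.4] 108 0.052:[[np.float64(0.6842), np.float64(-0.0773)], [np.float64(0.7001), np.float64(-0.0755)]] 0.08:[[np.float64(0.6739), np.float64(-0.0767)], [np.float64(0.6881), np.float64(-0.0751)]] 0.109:[[np.float64(0.6632), np.float64(-0.0762)], [np.float64(0.6757), np.float64(-0.0748)]]
crop 167 97 3.5
```

View pics/k6.png

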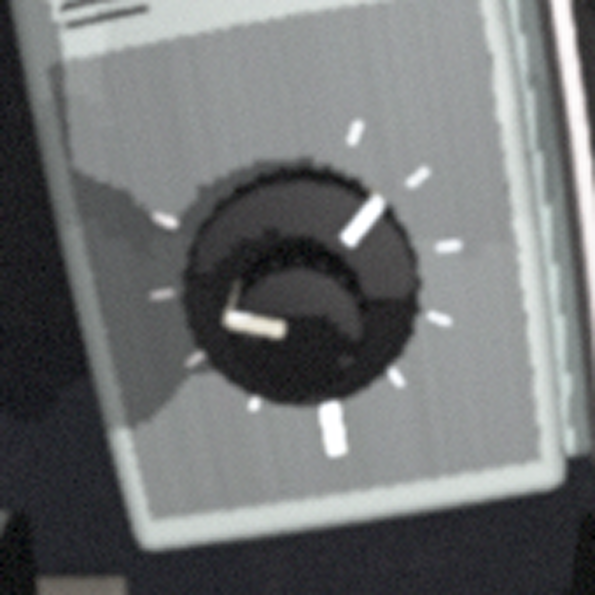

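Zoom: ring pointer upper right (362,220), inner pointer left (255,325), index bar (333,430). A circle through the ticks puts the knob axis at (0.648, -0.082), so the ring is about +2.32 and the inner knob about -1.99.

Call:
servo_tool --deltas '[[[0,-1.2,1],0,8],[[0,0,0],0,8],[[0,0,2],0,8],[[0,0,0],0,8],[[0,0,2],0,8],[[0,0,0],0,8]]'

```text
clock: 46.72
position: [0.6587, -0.0801, 0.141]
ee_rot: [0.727, 0.687, -0.008, 0.008]
ft_force: [-0.8, 0.0, -1.7]
grip_width: 0.936
```

Call:
servo_tool --deltas '[[[0,-0.5,1],0,8],[[0,-0.5,1],0,8],[[0,0,1],0,8],[[0,0,1],0,8],[[0,0,1],0,8],[[0,0,0],0,8]]'

```text
clock: 47.22
position: [0.654, -0.0807, 0.0981]
ee_rot: [0.727, 0.687, -0.004, 0.011]
ft_force: [0.8, -0.1, -0.2]
grip_width: 0.938
```

Call:
servo_tool --deltas '[[[0,-0.3,1],0,8],[[0,-0.3,1],0,8],[[0,0,1],0,8],[[0,0,0.7],0,8],[[0,0,0.4],0,8],[[0,0,0],0,8]]'

```text
clock: 47.72
position: [0.6476, -0.0813, 0.0521]
ee_rot: [0.727, 0.687, -0.004, 0.011]
ft_force: [0.1, -0.1, -0.5]
grip_width: 0.935
```

```bash
python3 -c "
from h import *
st()"
```

```text
t 47.72 p [ 0.6476 -0.0813  0.0521] q [ 0.727  0.687 -0.004  0.011] F [ 0.1 -0.1 -0.5] g 0.935 j [-0.15  0.54  0.26  1.59 -0.13  1.02  1.66]
toolx [ 0.056  0.998 -0.021] y [ 0.998 -0.056  0.01 ] z [ 0.009 -0.022 -1.   ]
```

Call:
servo_tool --deltas '[[[0,0,0],0,6.5],[[0,0,0],0,5],[[0,0,0],0,5],[[0,0,0],0,5],[[0,0,0],0,5],[[0,0,0],0,5]]' --force 35

```text
clock: 48.22
position: [0.6475, -0.0818, 0.0523]
ee_rot: [0.727, 0.687, -0.005, 0.011]
ft_force: [-0.4, -0.5, -1.9]
grip_width: 0.647
```

Call:
servo_tool --deltas '[[[0,0,0],0.06,5],[[0,0,0],0.1,5],[[0,0,0],0.1,5],[[0,0,0],0.1,5],[[0,0,0],0.1,5],[[0,0,0],0.1,5],[[0,0,0],0,5]]'

```text
clock: 48.8
position: [0.6474, -0.0819, 0.0523]
ee_rot: [0.894, 0.448, -0.001, 0.012]
ft_force: [0.4, -0.9, -1.7]
grip_width: 0.642
```

```bash
python3 -c "
from h import *
st()"
```

```text
t 48.8 p [ 0.6474 -0.0819  0.0523] q [ 0.894  0.448 -0.001  0.012] F [ 0.4 -0.9 -1.7] g 0.642 j [-0.24  0.55  0.38  1.6  -0.21  1.02  1.12]
toolx [ 0.598  0.801 -0.013] y [ 0.802 -0.598  0.02 ] z [ 0.008 -0.022 -1.   ]
```

Call:
servo_tool --deltas '[[[0,0,0],0.08,5],[[0,0,0],0.12,5],[[0,0,0],0.12,5],[[0,0,0],0.12,5],[[0,0,0],0.12,5],[[0,0,0],0.12,5],[[0,0,0],0.12,5],[[0,0,0],0.12,5],[[0,0,0],0.12,5],[[0,0,0],0.12,5],[[0,0,0],0.12,5],[[0,0,0],0,5]]'

```text
clock: 49.8
position: [0.6472, -0.0816, 0.0522]
ee_rot: [0.983, -0.182, 0.005, 0.011]
ft_force: [3.2, -1.8, -2.6]
grip_width: 0.64
```

Call:
servo_tool --deltas '[[[0,0,0],0.1,5],[[0,0,0],0.1,5],[[0,0,0],0.1,5],[[0,0,0],0.1,5],[[0,0,0],0,5]]'

```text
clock: 50.22
position: [0.6472, -0.0815, 0.0521]
ee_rot: [0.929, -0.37, 0.006, 0.009]
ft_force: [1.6, -3.7, -2.1]
grip_width: 0.638
```

```bash
python3 -c "
from h import *
knob('pics/k7.png')"
```

```text
t 50.22 p [ 0.6472 -0.0815  0.0521] q [ 0.929 -0.37   0.006  0.009] F [ 1.6 -3.7 -2.1] g 0.638 j [-0.49  0.64  0.74  1.61 -0.46  1.07 -0.39]
toolx [ 0.726 -0.688  0.019] y [-0.688 -0.726  0.013] z [ 0.005 -0.022 -1.   ]
k px [256.3 278. ]
[288.  242.6] 215 0.052:[[np.float64(0.6551), np.float64(-0.0935)], [np.float64(0.671), np.float64(-0.0904)]] 0.08:[[np.float64(0.664), np.float64(-0.0794)], [np.float64(0.6768), np.float64(-0.0769)]] 0.109:[[np.float64(0.6732), np.float64(-0.0647)], [np.float64(0.6827), np.float64(-0.0629)]]
[262.5 329.2] 45 0.052:[[np.float64(0.6079), np.float64(-0.1273)], [np.float64(0.6111), np.float64(-0.1327)]] 0.08:[[np.float64(0.6261), np.float64(-0.1065)], [np.float64(0.6286), np.float64(-0.1109)]] 0.109:[[np.float64(0.645), np.float64(-0.0849)], [np.float64(0.6469), np.float64(-0.0882)]]
crop 171 192 3.5
```

View pics/k7.png

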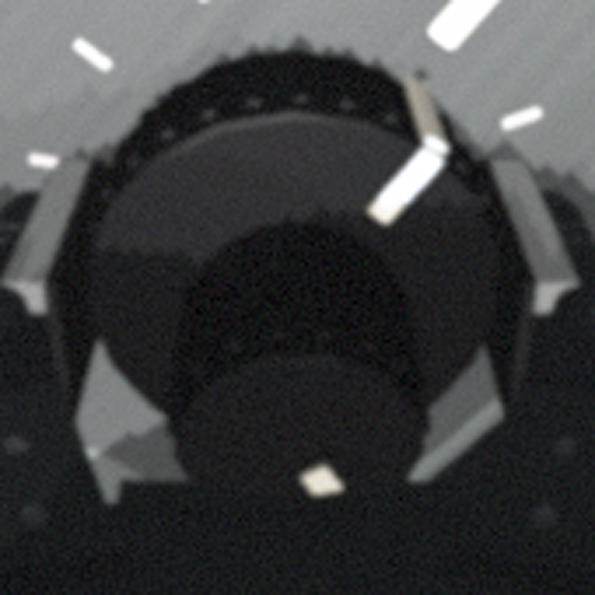

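Call:
servo_tool --deltas '[[[0,0,0],0.05,5],[[0,0,0],0,5],[[0,0,0],0,5]]'

```text
clock: 50.52
position: [0.6472, -0.0815, 0.0521]
ee_rot: [0.924, -0.383, 0.006, 0.009]
ft_force: [2.3, -1.9, -2.7]
grip_width: 0.642
```

Call:
servo_tool --deltas '[[[0,0,0],0.02,5],[[0,0,0],0,5],[[0,0,0],0,6.5],[[0,0,0],0,8],[[0,0,0],0,8],[[0,0,0],0,8],[[0,0,-1.5],0,8],[[0,0,-2],0,8],[[0,0,-2],0,8],[[0,0,-2],0,8],[[0,0,-2],0,8],[[0,0,-1],0,8]]'

```text
clock: 51.52
position: [0.6461, -0.0782, 0.1652]
ee_rot: [0.922, -0.387, 0.006, 0.009]
ft_force: [-0.7, 0.0, 0.5]
grip_width: 0.938
```

Call:
servo_tool --deltas '[[[0,0,0],0,8]]'

```text
clock: 51.6
position: [0.6472, -0.0784, 0.1683]
ee_rot: [0.922, -0.387, 0.008, 0.008]
ft_force: [-1.1, -0.9, 0.1]
grip_width: 0.935
```

```bash
python3 -c "
from h import *
knob('pics/k8.png')"
```

```text
t 51.6 p [ 0.6472 -0.0784  0.1683] q [ 0.922 -0.387  0.008  0.008] F [-1.1 -0.9  0.1] g 0.935 j [-0.55  0.53  0.82  1.51 -0.38  1.26 -0.48]
toolx [ 0.701 -0.713  0.021] y [-0.713 -0.701  0.009] z [ 0.008 -0.021 -1.   ]
k px [254.7 198.5]
[258.9 147.4] 40 0.052:[[np.float64(0.6745), np.float64(-0.0613)], [np.float64(0.6812), np.float64(-0.0565)]] 0.08:[[np.float64(0.6774), np.float64(-0.0569)], [np.float64(0.6834), np.float64(-0.0526)]] 0.109:[[np.float64(0.6805), np.float64(-0.0524)], [np.float64(0.6857), np.float64(-0.0487)]]
[282.9 151.4] 173 0.052:[[np.float64(0.6803), np.float64(-0.0778)], [np.float64(0.7001), np.float64(-0.0752)]] 0.08:[[np.float64(0.6826), np.float64(-0.0717)], [np.float64(0.7003), np.float64(-0.0693)]] 0.109:[[np.float64(0.685), np.float64(-0.0653)], [np.float64(0.7004), np.float64(-0.0633)]]
[236.6 150.1] 39 0.052:[[np.float64(0.664), np.float64(-0.0428)], [np.float64(0.661), np.float64(-0.0502)]] 0.08:[[np.float64(0.668), np.float64(-0.0404)], [np.float64(0.6654), np.float64(-0.047)]] 0.109:[[np.float64(0.6723), np.float64(-0.038)], [np.float64(0.67), np.flo
[... 1393 characters left out ...]
]] 0.109:[[np.float64(0.6753), np.float64(-0.0897)], [np.float64(0.6786), np.float64(-0.0937)]]
[215.3 203.5] 21 0.052:[[np.float64(0.6098), np.float64(-0.0651)], [np.float64(0.615), np.float64(-0.068)]] 0.08:[[np.float64(0.6197), np.float64(-0.0603)], [np.float64(0.6244), np.float64(-0.0629)]] 0.109:[[np.float64(0.6301), np.float64(-0.0554)], [np.float64(0.6341), np.float64(-0.0576)]]
[260.4 220.9] 67 0.052:[[np.float64(0.6308), np.float64(-0.1024)], [np.float64(0.6275), np.float64(-0.1167)]] 0.08:[[np.float64(0.6384), np.float64(-0.0936)], [np.float64(0.6355), np.float64(-0.1064)]] 0.109:[[np.float64(0.6464), np.float64(-0.0845)], [np.float64(0.6438), np.float64(-0.0956)]]
crop 169 113 3.5
```

View pics/k8.png

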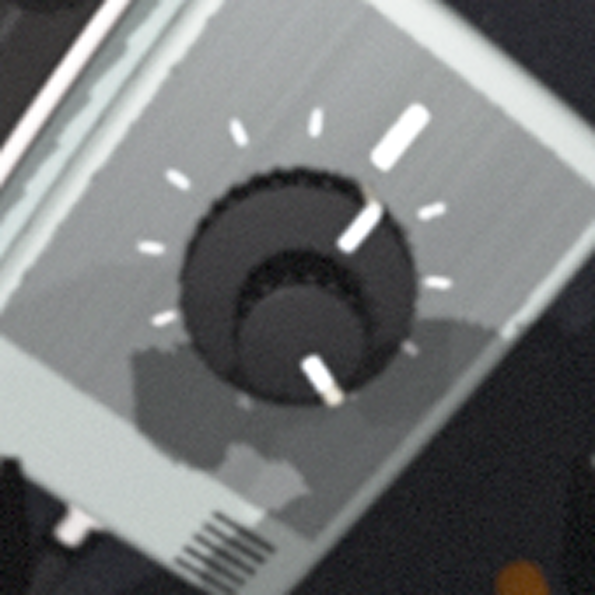

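Zoom: ring pointer (362,222) is in line with the index bar (400,138), to about 0.01 rad. The inner pointer (322,380) is unmoved, about -1.97 from the mark. Now the inner knob.

Call:
servo_tool --deltas '[[[0.1,0.1,1],0,5],[[0,0,1],0,5],[[0,0,1],0,5],[[0,0,1],0,5],[[0,0,1],0,5],[[0,0,1],0,5],[[0,0,0],0,5]]'

```text
clock: 52.23
position: [0.6435, -0.0808, 0.0942]
ee_rot: [0.922, -0.387, 0.003, 0.01]
ft_force: [-0.4, -0.1, -0.7]
grip_width: 0.584
```

Call:
servo_tool --deltas '[[[0.4,-0.2,0.4],0,5],[[0,0,0.4],0,5],[[0,0,0],0,5],[[0,0,0],0,5]]'

```text
clock: 52.57
position: [0.648, -0.0828, 0.0843]
ee_rot: [0.922, -0.387, 0.003, 0.011]
ft_force: [-0.4, 0.2, 0.8]
grip_width: 0.586
```

Call:
servo_tool --deltas '[[[0,0,0],0,3.5],[[0,0,0],0,2],[[0,0,0],0,2],[[0,0,0],0,2],[[0,0,0],0,2],[[0,0,0],0,2]]' --force 30

```text
clock: 53.07
position: [0.6473, -0.0817, 0.0853]
ee_rot: [0.922, -0.387, 0.002, 0.01]
ft_force: [-0.3, 0.9, -2.7]
grip_width: 0.314
```

Call:
servo_tool --deltas '[[[0,0,0],-0.06,2],[[0,0,0],-0.12,2],[[0,0,0],-0.12,2],[[0,0,0],-0.12,2],[[0,0,0],-0.12,2],[[0,0,0],-0.12,2],[[0,0,0],-0.12,2],[[0,0,0],-0.12,2],[[0,0,0],-0.12,2],[[0,0,0],-0.12,2],[[0,0,0],-0.06,2],[[0,0,0],0,2]]'

```text
clock: 54.07
position: [0.6475, -0.0815, 0.0853]
ee_rot: [0.974, 0.227, -0.004, 0.009]
ft_force: [-0.6, 0.0, -3.1]
grip_width: 0.315
```

Call:
servo_tool --deltas '[[[0,0,0],-0.1,2],[[0,0,0],-0.12,2],[[0,0,0],-0.12,2],[[0,0,0],-0.12,2],[[0,0,0],-0.12,2],[[0,0,0],-0.06,2],[[0,0,0],0,2]]'

```text
clock: 54.65
position: [0.6475, -0.0815, 0.0855]
ee_rot: [0.851, 0.526, -0.006, 0.007]
ft_force: [-0.8, 1.0, -2.7]
grip_width: 0.311
```

```bash
python3 -c "
from h import *
knob('pics/k9.png')"
```

```text
t 54.65 p [ 0.6475 -0.0815  0.0855] q [ 0.851  0.526 -0.006  0.007] F [-0.8  1.  -2.7] g 0.311 j [-0.23  0.52  0.37  1.56 -0.19  1.1   1.29]
toolx [ 0.447  0.894 -0.017] y [ 0.895 -0.447  0.006] z [-0.003 -0.018 -1.   ]
k px [253.9 245.4]
[304.9 192.9] 59 0.052:[[np.float64(0.6429), np.float64(-0.0477)], [np.float64(0.642), np.float64(-0.0404)]] 0.08:[[np.float64(0.6326), np.float64(-0.0472)], [np.float64(0.6318), np.float64(-0.0411)]] 0.109:[[np.float64(0.6219), np.float64(-0.0466)], [np.float64(0.6213), np.float64(-0.0417)]]
[312.6 220.4] 63 0.052:[[np.float64(0.6608), np.float64(-0.0505)], [np.float64(0.6632), np.float64(-0.0434)]] 0.08:[[np.float64(0.6476), np.float64(-0.0495)], [np.float64(0.6497), np.float64(-0.0436)]] 0.109:[[np.float64(0.634), np.float64(-0.0485)], [np.float64(0.6356), np.float64(-0.0437)]]
[196.5 225.7] 17 0.052:[[np.float64(0.6311), np.float64(-0.119)], [np.float64(0.6327), np.float64(-0.1144)]] 0.08:[[np.float64(0.6227), np.float64(-0.1071)], [np.float64(0.624), np.float64(-0.1032)]] 0.109:[[np.float64(0.6139), np.float64(-0.0948)], [np.float64(0.615), np.
[... 509 characters left out ...]
)]] 0.109:[[np.float64(0.6386), np.float64(-0.0975)], [np.float64(0.641), np.float64(-0.0981)]]
[291.9 272.4] 8 0.052:[[np.float64(0.6942), np.float64(-0.0766)], [np.float64(0.6911), np.float64(-0.0735)]] 0.08:[[np.float64(0.6757), np.float64(-0.0715)], [np.float64(0.6731), np.float64(-0.0689)]] 0.109:[[np.float64(0.6565), np.float64(-0.0662)], [np.float64(0.6544), np.float64(-0.0641)]]
[262.3 286.1] 137 0.052:[[np.float64(0.6851), np.float64(-0.0997)], [np.float64(0.7028), np.float64(-0.0979)]] 0.08:[[np.float64(0.668), np.float64(-0.0909)], [np.float64(0.683), np.float64(-0.0894)]] 0.109:[[np.float64(0.6504), np.float64(-0.0818)], [np.float64(0.6624), np.float64(-0.0806)]]
crop 168 160 3.5
```

Call:
servo_tool --deltas '[[[0,0,0],-0.045,2],[[0,0,0],0,2],[[0,0,0],0,3.5],[[0,0,0],0,5],[[0,0,0],0,5],[[0,0,0],0,5],[[0,0,-1],0,5],[[0,0,-1.5],0,5],[[0,0,-2],0,5],[[0,0,-2],0,5],[[0,0,-1.5],0,5],[[0,0,0],0,5]]'

```text
clock: 55.7
position: [0.6481, -0.0808, 0.1728]
ee_rot: [0.845, 0.534, -0.006, 0.008]
ft_force: [0.7, -0.3, 0.8]
grip_width: 0.587
```

```bash
python3 -c "
from h import *
knob('pics/k10.png')" | grep -v '^\[3\|^\[19\|^\[20'
```

```text
t 55.7 p [ 0.6481 -0.0808  0.1728] q [ 0.845  0.534 -0.006  0.008] F [ 0.7 -0.3  0.8] g 0.587 j [-0.25  0.44  0.39  1.48 -0.15  1.25  1.29]
toolx [ 0.429  0.903 -0.018] y [ 0.903 -0.429  0.007] z [-0.002 -0.02  -1.   ]
k px [254.6 195.1]
[253.4 143.8] 32 0.052:[[np.float64(0.6092), np.float64(-0.0653)], [np.float64(0.6158), np.float64(-0.0682)]] 0.08:[[np.float64(0.6059), np.float64(-0.0631)], [np.float64(0.6118), np.float64(-0.0657)]] 0.109:[[np.float64(0.6024), np.float64(-0.0609)], [np.float64(0.6076), np.float64(-0.0632)]]
[274.6 148.8] 28 0.052:[[np.float64(0.6263), np.float64(-0.0542)], [np.float64(0.6225), np.float64(-0.0485)]] 0.08:[[np.float64(0.6211), np.float64(-0.0532)], [np.float64(0.6178), np.float64(-0.0481)]] 0.109:[[np.float64(0.6158), np.float64(-0.0522)], [np.float64(0.6129), np.float64(-0.0477)]]
[290.2 163.4] 32 0.052:[[np.float64(0.6432), np.float64(-0.0479)], [np.float64(0.6421), np.float64(-0.0402)]] 0.08:[[np.float64(0.6363), np.float64(-0.0476)], [np.float64(0.6352), np.float64(-0.0407)]] 0.109:[[np.float64(0.6291), np.float64(-0.0473)], [np.float64(0.6282),
[... 518 characters left out ...]
 0.109:[[np.float64(0.6539), np.float64(-0.0576)], [np.float64(0.6581), np.float64(-0.0541)]]
[260.  216.1] 65 0.052:[[np.float64(0.6704), np.float64(-0.0919)], [np.float64(0.6855), np.float64(-0.0898)]] 0.08:[[np.float64(0.6606), np.float64(-0.0869)], [np.float64(0.674), np.float64(-0.0851)]] 0.109:[[np.float64(0.6504), np.float64(-0.0817)], [np.float64(0.6621), np.float64(-0.0801)]]
[278.  221.9] 128 0.052:[[np.float64(0.6813), np.float64(-0.0825)], [np.float64(0.6989), np.float64(-0.0734)]] 0.08:[[np.float64(0.6703), np.float64(-0.0785)], [np.float64(0.6861), np.float64(-0.0703)]] 0.109:[[np.float64(0.6589), np.float64(-0.0744)], [np.float64(0.6727), np.float64(-0.0672)]]
crop 169 110 3.5
```

View pics/k10.png

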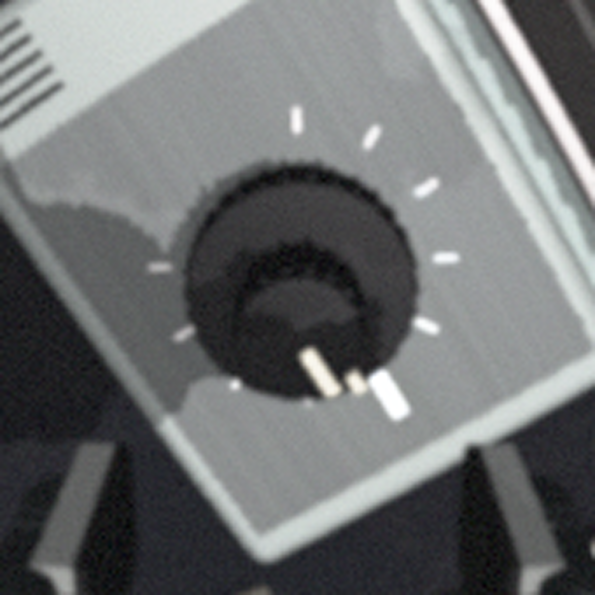

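Zoom: the inner pointer (320,372), the ring pointer (357,380) and the index bar (390,395) are parallel and agree within about 0.01 rad. Now to the tab.

Call:
servo_tool --deltas '[[[0,0,0],-0.11,5],[[0,0,0],-0.11,5],[[0,0,0],-0.11,5],[[0,0,0],-0.11,5],[[0,0,0],-0.11,5],[[0,-1.2,0],0,5],[[0,-1.5,0],0,5],[[0,-1.5,0],0,5],[[0,-1.5,0],0,5],[[0,-1.5,0],0,5],[[0,-1.2,0],0,5],[[0,0,0],0,5]]'

```text
clock: 56.75
position: [0.5565, -0.0915, 0.163]
ee_rot: [0.659, 0.752, -0.012, 0.001]
ft_force: [-0.3, -0.2, 0.4]
grip_width: 0.587
```

```bash
python3 -c "
from h import *
st(); c,p,d=cap('wrist'); cv2.imwrite('pics/t1.png',p); import pickle; pickle.dump(c,open('t1.pkl','wb'))"
```

```text
t 56.75 p [ 0.5565 -0.0915  0.163 ] q [ 0.659  0.752 -0.012  0.001] F [-0.3 -0.2  0.4] g 0.587 j [-0.19  0.26  0.3   1.72 -0.06  1.19  1.83]
toolx [-0.132  0.991 -0.018] y [ 0.991  0.131 -0.017] z [-0.015 -0.02  -1.   ]
```

View pics/t1.png

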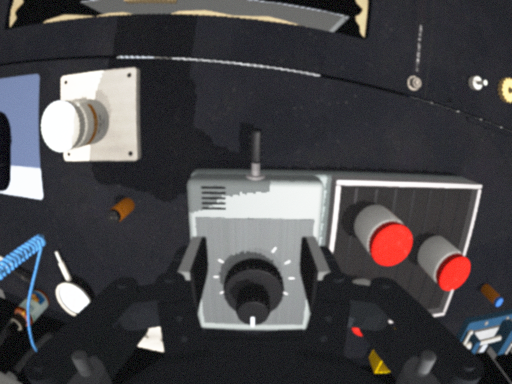

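Wrist view: the tab plate spans (256,130) to (257,160), with the stem to (255,178). Two red jars are visible in the tray and the third is hidden by the finger.

```bash
python3 -c "
from h import *
import pickle; c=pickle.load(open('t1.pkl','rb')); p=cv2.imread('pics/t1.png')
print(p[120:182:3,257].max(1), p[140,245:268].max(1))
for q in [(256.5,130),(256.5,145),(257,162),(255,178)]: print(q,onz(c,*q,.05,1).round(4),onz(c,*q,.037,1).round(4))"
```

```text
[ 48  46  44  19  74 102 101  99  95  96  91  89  84  82  64 152 150 165
 167 145 142] [29 27 33 31 31 28 45 50 55 71 80 94 98 93 77 54 45 43 47 45 52 44 52]
(256.5, 130) [ 0.5026 -0.0985  0.05  ] [ 0.5037 -0.0984  0.037 ]
(256.5, 145) [ 0.5156 -0.0967  0.05  ] [ 0.5173 -0.0966  0.037 ]
(257, 162) [ 0.5305 -0.0943  0.05  ] [ 0.5329 -0.0941  0.037 ]
(255, 178) [ 0.5451 -0.0941  0.05  ] [ 0.5483 -0.0939  0.037 ]
```

Call:
servo_tool --deltas '[[[0.3,-1.3,0],0,5],[[0,-1.3,0],0,5],[[0,-1.0,1],0,5],[[0,0,1.2],0,5],[[0,0,1.2],0,5],[[0,0,1.2],0,5],[[0,0,1.2],0,5],[[0,0,1.2],0,5],[[0,0,0],0,5]]'

```text
clock: 57.55
position: [0.5246, -0.092, 0.0888]
ee_rot: [0.658, 0.753, -0.011, 0.002]
ft_force: [-0.5, 0.3, -1.0]
grip_width: 0.583
```

```bash
python3 -c "
from h import *
st()"
```

```text
t 57.55 p [ 0.5246 -0.092   0.0888] q [ 0.658  0.753 -0.011  0.002] F [-0.5  0.3 -1. ] g 0.583 j [-0.18  0.27  0.29  1.88 -0.06  1.02  1.84]
toolx [-0.134  0.991 -0.018] y [ 0.991  0.133 -0.015] z [-0.012 -0.02  -1.   ]
```

Call:
servo_tool --deltas '[[[-0.2,-0.7,0.5],0,5],[[0,0,1.2],0,5],[[0,0,1.2],0,5],[[0,0,1.2],0,5],[[0,0,1.2],0,5],[[0,0,0.6],0,5],[[0,0,0],0,5]]'

```text
clock: 58.13
position: [0.5184, -0.0969, 0.0276]
ee_rot: [0.658, 0.753, -0.011, 0.003]
ft_force: [-0.9, -0.4, -0.8]
grip_width: 0.585
```

Well placed. A little lower, then close.

Call:
servo_tool --deltas '[[[0,-0.1,0.4],0,5],[[0,0,0.3],0,5],[[0,0,0],0,3],[[0,0,0],0,0.5],[[0,0,0],0,0.5],[[0,0,0],0,0.5],[[0,0,0],0,0.5],[[0,0,0],0,0.5],[[0,0,0],0,0.5]]' --force 60

```text
clock: 58.88
position: [0.5183, -0.0974, 0.0217]
ee_rot: [0.659, 0.752, -0.01, 0.004]
ft_force: [1.3, -0.8, -1.9]
grip_width: 0.106
```

```bash
python3 -c "
from h import *
st(); c,p,d=cap('top'); hsv=cv2.cvtColor(p,cv2.COLOR_BGR2HSV)
m=(((hsv[...,0]<8)|(hsv[...,0]>172))&(hsv[...,1]>150)&(hsv[...,2]>90)).astype(np.uint8)
k,l,s,ce=cv2.connectedComponentsWithStats(m)
for i in range(1,k):
    if s[i,4]>40: print(ce[i].round(1),s[i],onz(c,*ce[i],.091).round(3))
cv2.imwrite('pics/top9.png',cv2.resize(p[130:240,190:405],None,fx=3.5,fy=3.5,interpolation=cv2.INTER_CUBIC))"
```

```text
t 58.88 p [ 0.5183 -0.0974  0.0217] q [ 0.659  0.752 -0.01   0.004] F [ 1.3 -0.8 -1.9] g 0.106 j [-0.16  0.35  0.28  1.94 -0.1   0.87  1.87]
toolx [-0.132  0.991 -0.019] y [ 0.991  0.132 -0.01 ] z [-0.007 -0.02  -1.   ]
[264.9 120.1] [253 116  25  10 213] [0.775 0.028 0.091]
[260.7 156.5] [254 150  15  14 169] [0.666 0.038 0.091]
[232.3 176.3] [225 170  15  14 165] [0.606 0.12  0.091]
[262.9 186.1] [256 179  15  15 171] [0.579 0.029 0.091]
```

View pics/top9.png

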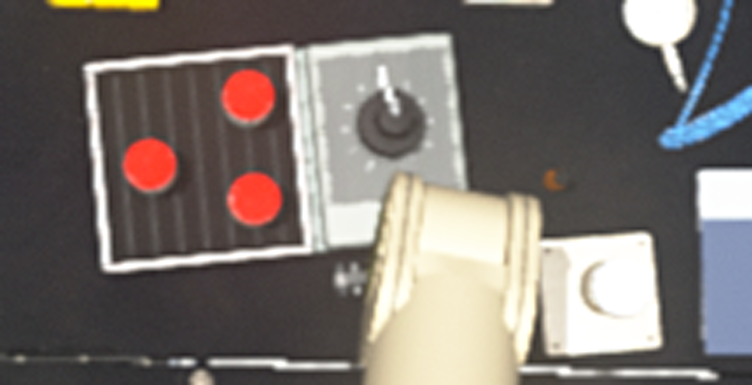

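Top view: three red jars in the tray, both pointers at the index mark, white jar on the plate, and the tab gripped (9 mm). Pulling now.

Call:
servo_tool --deltas '[[[0,-0.7,0],0,0.5],[[0,-0.7,0],0,0.5],[[0,-0.7,0],0,0.5],[[0,-0.4,0],0,0.5],[[0,-0.3,0],0,0.5]]'

```text
clock: 59.35
position: [0.4931, -0.1005, 0.0223]
ee_rot: [0.658, 0.753, -0.006, 0.008]
ft_force: [29.0, -3.1, -25.8]
grip_width: 0.108
```

Call:
servo_tool --deltas '[[[0,0,0],0,0.5],[[0,0,0],0,0.5]]'

```text
clock: 59.52
position: [0.4935, -0.1005, 0.022]
ee_rot: [0.658, 0.753, -0.005, 0.01]
ft_force: [6.4, -0.6, -7.3]
grip_width: 0.105
```

Call:
servo_tool --deltas '[[[0,-0.15,0],0,0.5],[[0,-0.1,0],0,0.5],[[0,-0.1,0],0,0.5],[[0,-0.1,0],0,0.5],[[0,-0.1,0],0,0.5],[[0,-0.1,0],0,0.5],[[0,-0.1,0],0,0.5],[[0,-0.1,0],0,0.5],[[0,-0.1,0],0,0.5],[[0,-0.1,0],0,0.5],[[0,-0.1,0],0,0.5],[[0,-0.1,0],0,0.5]]'

```text
clock: 60.52
position: [0.4938, -0.1006, 0.0222]
ee_rot: [0.657, 0.753, 0.007, 0.025]
ft_force: [15.2, -1.3, -18.1]
grip_width: 0.106
```

Call:
servo_tool --deltas '[[[0,-0.1,0],0,0.5],[[0,-0.1,0],0,0.5],[[0,-0.1,0],0,0.5],[[0,-0.1,0],0,0.5],[[0,-0.1,0],0,0.5],[[0,-0.1,0],0,0.5],[[0,-0.1,0],0,0.5],[[0,-0.1,0],0,0.5],[[0,-0.1,0],0,0.5],[[0,-0.1,0],0,0.5],[[0,-0.1,0],0,0.5],[[0,-0.1,0],0,0.5]]'

```text
clock: 61.52
position: [0.4942, -0.1007, 0.0226]
ee_rot: [0.657, 0.753, 0.018, 0.04]
ft_force: [12.8, -1.0, -13.5]
grip_width: 0.105
```

Call:
servo_tool --deltas '[[[0,-0.1,0],0,0.5],[[0,-0.1,0],0,0.5],[[0,-0.1,0],0,0.5],[[0,-0.1,0],0,0.5],[[0,-0.1,0],0,0.5],[[0,-0.1,0],0,0.5],[[0,-0.1,0],0,0.5],[[0,-0.1,0],0,0.5]]'

```text
clock: 62.18
position: [0.4944, -0.1006, 0.0228]
ee_rot: [0.656, 0.753, 0.026, 0.049]
ft_force: [16.3, -0.3, -19.1]
grip_width: 0.104
```

Call:
servo_tool --deltas '[[[0,0,0],0,2],[[0,0,0],0,4],[[0,0,0],0,5],[[0,0,0],0,5],[[0,0,0],0,5],[[0,0,-1.2],0,5],[[0,0,-2],0,5],[[0,0,-2],0,5],[[0,0,-2],0,5],[[0,0,-2],0,5],[[0,0,-2],0,5],[[0,0,0],0,5]]'

```text
clock: 63.18
position: [0.4771, -0.0988, 0.1389]
ee_rot: [0.656, 0.753, 0.024, 0.048]
ft_force: [0.1, 0.7, 0.5]
grip_width: 0.583
```

```bash
python3 -c "
from h import *
st(); c,p,d=cap('wrist'); cv2.imwrite('pics/end.png',p)
cx=[onz(c,u,v,.05,1) for u in range(150,360) for v in range(0)]
Rm=cv2.Rodrigues(np.array(c['rvec'],float))[0]; t=np.array(c['tvec'],float).ravel()
def proj(P):
    q=Rm@np.array(P)+t; h=np.hypot(q[0],q[1]); r=c['fx']*np.arctan2(h,q[2])/h; return c['cx']+q[0]*r,c['cy']+q[1]*r
for s in np.arange(-.04,.05,.005):
    P=np.array([.517,-.0963,.05])+s*np.array([.993,.118,0]); u,v=proj(P); print(round(s,3),(round(u),round(v)),p[int(v),int(u)-2:int(u)+3].max() if 0<=v<384 else None)
c,p,d=cap('top'); hsv=cv2.cvtColor(p,cv2.COLOR_BGR2HSV)
m=(((hsv[...,0]<8)|(hsv[...,0]>172))&(hsv[...,1]>150)&(hsv[...,2]>90)).astype(np.uint8)
k,l,s,ce=cv2.connectedComponentsWithStats(m)
for i in range(1,k):
    if s[i,4]>40: print(ce[i].round(1),s[i,4],onz(c,*ce[i],.091).round(3))
"
```

```text
t 63.18 p [ 0.4771 -0.0988  0.1389] q [0.656 0.753 0.024 0.048] F [0.1 0.7 0.5] g 0.583 j [-0.19  0.02  0.29  2.03  0.01  0.98  1.81]
toolx [-0.136  0.99  -0.041] y [0.985 0.139 0.098] z [ 0.103 -0.027 -0.994]
-0.04 (256, 187) 45
-0.035 (256, 193) 46
-0.03 (256, 198) 42
-0.025 (255, 204) 32
-0.02 (255, 209) 29
-0.015 (255, 214) 34
-0.01 (255, 220) 66
-0.005 (255, 225) 60
-0.0 (255, 230) 60
0.005 (255, 235) 57
0.01 (255, 239) 56
0.015 (255, 244) 238
0.02 (254, 249) 242
0.025 (254, 253) 182
0.03 (254, 258) 161
0.035 (254, 262) 198
0.04 (254, 266) 215
0.045 (254, 270) 215
[265.  120.1] 216 [0.775 0.028 0.091]
[260.7 156.5] 168 [0.666 0.038 0.091]
[232.3 176.3] 165 [0.606 0.12  0.091]
[262.7 186.1] 171 [0.579 0.03  0.091]
```

```bash
python3 -c "
from h import *
print(order.hand_in())"
```

```text
the job is handed in; nothing more can be done
None
```

The changeover is done in the order asked and handed in at about 63 s of robot time.

- **Jars:** The white-lidded jar stands on the steel plate. All three red-lidded jars stand upright in the tray at about (0.666, 0.038), (0.606, 0.120) and (0.579, 0.030). In the views I took, the vials stayed where they were.
- **Knobs:** I turned the ring first, then the inner knob. Each pointer measured within about 0.01 rad of the index mark. The inner knob read the same before and after the ring turn. After the inner turn the ring pointer was partly hidden from the wrist camera, and the top view showed both pointers at the mark.
- **Start tab:** I pulled it 25 mm to its stop and held it there about 2.8 s with 6–16 N of pull. I then released it, and the wrist image shows the plate back where it started.

**What went wrong on the way:**
- The tool tilted up to about 9° during fast moves. I stepped it back upright before gripping the knobs.
- The first grasp on the second red jar was off-centre, so I opened and regrasped it, which moved that jar about 12 mm on the worktop.
- The small tilt that built up again while holding the tab had no visible effect.

The last check, after the tab went back, covered the red jars and the tab only. The knobs and the white jar were last seen just before the pull. No check failed.

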